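# Stack the coffee tubs on the carrier and lock them

### The arm

A 6-joint arm with a two-finger parallel gripper is mounted at the origin on the work surface. World frame = base frame: x ahead of the robot, y to its left, z up, the work surface at z = 0. Lengths are in m, angles in rad, forces in N, time in s.
With the tool pointing down it reaches from about 0.3 to 0.775 m from the base axis. Payload 14.6 kg.
Tool frame: the origin (TCP) lies between the finger pads; the fingertips stand 19 mm ahead of it and the grasp point (between the pads) is the TCP; z points along the fingers, y is the direction in which the jaws open and shut (so a half turn about z gives the same grasp; the last joint's range is limited). The gripper opens to 94 mm and grips with 3 to 60 N. Pads are 16 mm wide; open, the fingers measure 119 mm over their backs; the gripper's body (75 mm by 177 mm) begins 78 mm behind the grasp point.
Start: joints at [1.224, 0.3, 1.521, -0, 1.321, -0.067], TCP at [0.152, 0.529, 0.224] pointing down, gripper open.
Joint ranges: [-3.03, 3.03], [-0.79, 2.21], [0.23, 2.52], [-1.04, 4.18], [0, 3.07], [-2.55, 2.55]. Speed limits (rad/s): [2.22, 2.22, 2.57, 3.14, 3.14, 3.14].

### API

Orientations are given as [roll, pitch, yaw] about the fixed x, y, z axes, in that order (R = Rz(yaw) Ry(pitch) Rx(roll)).
In Python, from station import telemetry, vision, ctrl gives the robot as it stands. The module is installed in compiled form; this text tells all that it offers.
- The arm moves only by the shell command python3 -m creep 'ROWS' [FORCE]. ROWS is JSON, a list of rows, each a list of 3 entries, a list of its own where there are three numbers: the shift along the tool's x, y, z in units of 50 mm (1.0 is 50 mm), then the turn about the tool's z in units of 8 degrees (1.0 is 8 degrees), then the opening, from 0 (shut) to 1 (fully open). In form: [[[tx, ty, tz], twist, gripper], ...]. A call has 1 to 12 rows; each row is the pose to reach, as a shift and turn from the pose commanded when the call began, along the tool's axes at that moment; what a row does not reach only later rows make up. A row lasts 1/10 s, in which the tool goes at most 50 mm and 8.59 degrees, less where a joint would pass 70% of its speed; a pose out of reach is approached as far as the arm can. A call with a gripper value outside its range is refused whole. The fingers move at their own pace and stop on an object; FORCE is the grip in N (left out, the last holds). Time passes only in rows, so rows that repeat a pose let the fingers close. It gives the time, the measured TCP pose, the force and the opening at its end, in the units of the state.
- telemetry.get_obs(): the state, without advancing time (a new reading comes with each control period).
- vision.camera(name): name is "scene" or "top" or "wrist"; returns a dict with "img" (420x560x3 uint8, red, green, blue), "depth" (420x560 float32, m along the optical axis (not along the pixel's ray), 0 where there is no reading), "vertical_fov" (degrees; the focal length in pixels is half the picture's height over the tangent of half this angle, whatever the lens; pixels are square), "cx", "cy" (the principal point, pixels), "extrinsics" (4x4, takes a point from camera to world coordinates); the wrist camera has in their place "hand_eye" (4x4, takes a point from camera to tool coordinates, whose origin is the TCP and whose axes are the flange's). Camera axes: x right, y down, z forward; pixel columns grow to the right and rows downward; lengths in m; the calibration is good to about 2 mm. The wrist camera is an equidistant fisheye: a pixel r from the principal point sees the ray r / f radians off the axis. A picture is of the moment at which its call begins: read the wrist's pose just before it.
- ctrl.hand_in(): hands the job in, once; it reports no verdict.
The state is a dict: "time_s": time; "qpos": joint angles; "joint_vel": joint speeds; "tau": joint torques, N m; "ee_pos": TCP position; "eef_rot": TCP orientation; "force": force on the tool from outside, world axes, zero at the start; "moment": the same for the moment, N m; "grip_width": finger opening in m.
Only numpy, scipy, OpenCV 4.12 (cv2) and the standard library are available. Lean on these libraries where they do the work, as an engineer would, in place of code of your own. Each camera call takes 0.05 s, during which the arm holds its last target.

### The job

Clear the wooden mortar out of the way onto the middle of the round tray, upright, and then turn the lock collar on the carrier board fully open. Stack all the lidded tubs one on another on the carrier's seat, the feet of each fully home in the recesses below; only when they are all stacked, turn the collar to its locked mark so that its finger holds the bottom tub. Do not disturb the incense cup.

Things in the scene. Friction and masses are not known exactly. Their poses are not given: they have to be found in the camera images.
- carrier: Wooden carrier board fixed to the table, 345 x 130 x 12 mm. Origin: on the table under the centre of the seat; own x runs along the board from seat to lock collar, z up. The tubs stand lengthways along own x.
- seat (a point): Centre of the seat, 12 mm above the table, axes as the carrier's. The seat is a raised panel 100 (own x) x 60 mm, top 17 mm above the table, with the same four corner recesses as a tub lid, their floors at this point's height. A bottom tub fully seated has its origin here, the next ones 52, 104 and 156 mm higher.
- collar (a joint): Captive steel lock collar on a vertical axis 170 mm from the seat centre along carrier x. Rad, growing counter-clockwise seen from above: 0 fully open (stop; below 0.2 counts), 1.25 locked mark, 1.30 locked stop (above 1.2 counts as locked). Stiff friction hinge, about 0.12 N m, stays where left.
- collar_tip (a point): Underside of the tip of the collar's finger (14 mm wide, 8 thick, reaching 114 mm from the axis), 34 mm above the table. Locked, it points along the carrier's -x and reaches 6 mm over the bottom tub's end lug, 4 mm above it. Near locked it blocks seating the bottom tub, and it cannot close over a bottom tub that is not home.
- collar_grip (a point): Grip point of the collar's upright black fin, on the turning axis, 70 mm above the table. The fin is 60 mm long, 14 mm thick, 46 to 86 mm above the table. Own x runs along the fin (the finger points to -x), own y across its thickness, z up; it turns with the collar.
- tub1: Lidded storage tub, white, grey lid: 100 mm long (own x), 60 wide (own y), 57 high. All tubs are identical; a half turn makes no difference. Origin: tub centre at the underside of its feet, z up. Four corner feet 12 x 10 mm, 7 mm high, at x +-39, y +-20 mm. A lug at each end, 12 mm long, 30 wide, 10 to 18 mm up (124 mm over lugs). May be absent.
- tub2: Same tub as tub1. Lid top 57 mm above the origin with four corner recesses 16 x 14 mm, 5 mm deep, above the feet (x +-39, y +-20 mm); recess floor 52 mm above the origin, 2 mm clearance all round a foot. A tub properly stacked stands 52 mm above the one below; with feet on the lid, 57 mm. May be absent.
- tub3: Same tub as tub1. Flat vertical sides from 7 mm up to the lid top: grasp across the 60 mm width from above. Rigid, closed. May be absent.
- tub4: Same tub as tub1. 0.25 to 0.5 kg. May be absent.
- tray: Round woven-look plastic tray lying on the table, fixed, 210 mm diameter; origin at the centre of its underside. Its flat top is 6 mm above the table, with a low edge bead.
- mortar: Small empty wooden mortar standing on the table beside the carrier, where the collar's finger swings open. 62 mm diameter at the foot (0 to 14 mm up), waist 44 mm at 24 mm, cup 60 to 62 mm from 36 mm up to the rim at 66 mm: grasp it round the cup from above. About 0.3 kg. Origin: centre of its underside, z up. Standing on the tray its origin is 6 mm above the table.
- incense: Black ceramic incense cup, 68 mm diameter, 60 mm high, standing among the tubs; origin centre of underside. Leave it where it is.

How it is judged:
By the outcome, as a careful person would: the job done as asked, in the order asked, and still so for the second after the job is handed in, with the robot touching nothing.
Of tub1, tub2, tub3, tub4 only 3 to 4 are there at a start; the rules pass over those that are not, and their reading is None.
At some moment in a run one of mortar may be knocked a few centimetres aside while the robot is not near it.
Once in a run the grip may slacken for a moment while it holds something.
It also fails if it takes over 210 s, if anything falls off the work surface, if the arm or the gripper's body presses on something with over 40 N, if the wrist force passes 120 N, or if a joint passes its speed limit or range.

## Working session

There is one attempt and no reset: what is moved stays moved. The work goes in short steps, Python scripts to look and compute and a shell command to move; the robot and the scene stay as the last step left them, time stands still between calls to the robot, and variables do not carry over. Pictures are saved under pics/ and viewed, and the job is handed in when it is done.

```bash
mkdir -p pics; cat > h.py <<'E'
import numpy as np, cv2
from station import telemetry, vision, ctrl
from scipy.spatial.transform import Rotation as R
def cam(n):
    c=vision.camera(n); return c
def save(c,fn): cv2.imwrite('pics/'+fn,cv2.cvtColor(c['img'],cv2.COLOR_RGB2BGR))
def f(c): return 210/np.tan(np.radians(c['vertical_fov'])/2)
def ray(c,u,v):
    F=f(c); return np.array([(u-c['cx'])/F,(v-c['cy'])/F,np.ones_like(np.asarray(u,float))])
def plane(c,u,v,z):
    T=c['extrinsics']; d=T[:3,:3]@ray(c,u,v); o=T[:3,3]; return o+d*(z-o[2])/d[2]
def cloud(c):
    v,u=np.mgrid[0:420,0:560]; F=f(c); d=c['depth']
    P=np.stack([(u-c['cx'])/F*d,(v-c['cy'])/F*d,d],-1); T=c['extrinsics']
    return P@T[:3,:3].T+T[:3,3]
E
python3 - <<'E'
from h import *
for n in ('scene','top','wrist'):
    o=telemetry.get_obs(); c=cam(n); save(c,n+'0.png'); print(n,c['vertical_fov'],c['cx'],c['cy'],c.get('extrinsics',c.get('hand_eye')))
print(o)
E
```

```text
scene 56.395653292578345 282.8616037091633 213.16906485013556 [[ 0.03379553  0.78538628 -0.61808272  1.17164324]
 [ 0.99942509 -0.02823479  0.01876914 -0.06720255]
 [-0.00271041 -0.6183617  -0.78588897  0.90819892]
 [ 0.          0.          0.          1.        ]]
top 45.9339233521123 275.23021310032533 210.32069443753394 [[ 0.02596637 -0.99670417  0.07685404  0.406787  ]
 [-0.99964875 -0.02548131  0.00728546 -0.03609375]
 [-0.00530311 -0.07701622 -0.99701574  1.42119511]
 [ 0.          0.          0.          1.        ]]
wrist 65.70646984690485 281.9688865220053 206.520199082461 [[ 8.96835873e-06 -9.69575984e-01 -2.44790546e-01  6.95897767e-02]
 [ 9.99999226e-01 -2.95851280e-04  1.20845618e-03 -3.91508218e-05]
 [-1.24411168e-03 -2.44790368e-01  9.69575231e-01 -1.58714736e-01]
 [ 0.00000000e+00  0.00000000e+00  0.00000000e+00  1.00000000e+00]]
{'time_s': 0.1, 'qpos': array([ 1.22440382e+00,  3.00424736e-01,  1.52148157e+00, -3.83503130e-05,
        1.32070758e+00, -6.65601916e-02]), 'joint_vel': array([-0.0016876 ,  0.00023313, -0.00221195, -0.00084225,  0.00012701,
       -0.00037514]), 'tau': array([ 2.11102400e-03, -5.32650197e+01, -3.53278148e+01,  7.08786445e-02,
        2.35961471e-02, -6.66347387e-05]), 'ee_pos': array([0.15182838, 0.52841642, 0.22395385]), 'eef_rot': array([-3.14057121e+00, -3.08580433e-05,  2.86176984e+00]), 'force': array([0.09262527, 0.65582309, 0.70189093]), 'moment': array([0.02877883, 0.01464224, 0.02086842]), 'grip_width': 0.09422162554568718}
```

View pics/scene0.png

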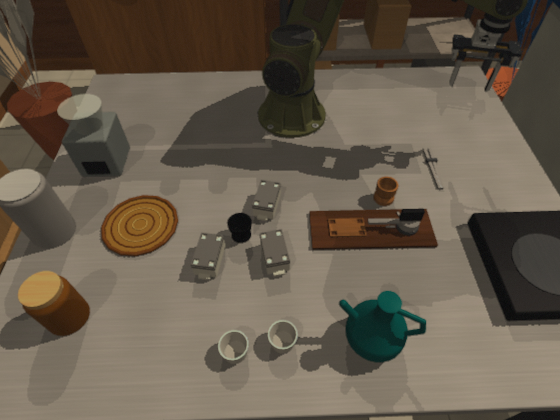

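View pics/top0.png

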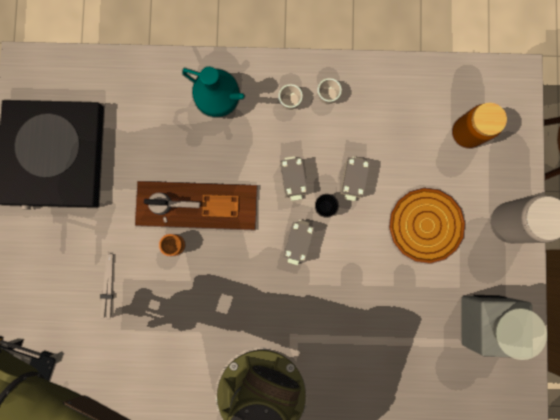

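View pics/wrist0.png

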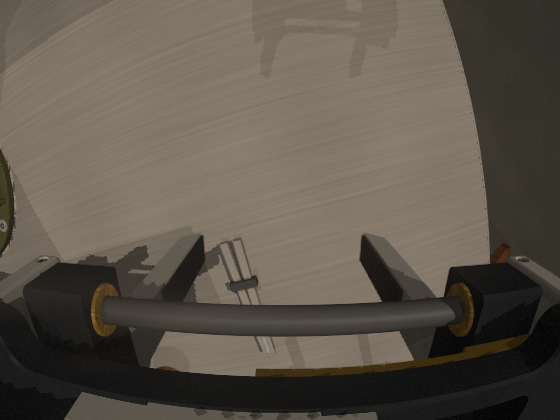

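```bash
python3 - <<'E'
from h import *
c=cam('top'); im=c['img']; 
z=cv2.resize(im[165:275,120:480],None,fx=2.2,fy=2.2,interpolation=cv2.INTER_CUBIC); cv2.imwrite('pics/topz.png',z[:,:,::-1])
P=cloud(c); Z=P[...,2]
print('table z',np.median(Z[300:320,200:220]), np.median(Z[100:120,380:400]))
for (u,v,n) in [(427,225,'tray'),(326,205,'inc'),(294,178,'A'),(356,178,'B'),(299,242,'C'),(171,244,'mort'),(190,220,'board'),(220,205,'seat')]:
    print(n,P[v,u],plane(c,u,v,0.057))
s=cam('scene'); Ps=cloud(s)
print(Ps[225,140],Ps[352-100+0,275],Ps[230,330])
for (u,v) in [(300,150),(300,380),(100,300)]: print('tab',Ps[v,u])
E
```

```text
table z 0.001190272235679024 0.000534769519467515
tray [ 0.48467052 -0.45825268  0.0110271 ] [ 0.48213144 -0.44448987  0.057     ]
inc [ 0.53301795 -0.16882434  0.026569  ] [ 0.53026357 -0.16592813  0.057     ]
A [ 0.60222371 -0.07565764  0.06373167] [ 0.60319288 -0.07585384  0.057     ]
B [ 0.60821177 -0.24840657  0.05233737] [ 0.60752567 -0.24768339  0.057     ]
C [ 0.42627607 -0.09341957  0.06286677] [ 0.42636024 -0.09366717  0.057     ]
mort [0.41188491 0.26542455 0.02254964] [0.41175934 0.25799778 0.057     ]
board [0.48140818 0.21593208 0.01445787] [0.47915151 0.20831039 0.057     ]
seat [0.52580463 0.13116562 0.0215865 ] [0.52279319 0.12693355 0.057     ]
[ 0.48860904 -0.45743233  0.00349525] [ 0.62811104 -0.07131222  0.05693706] [0.53523405 0.08396801 0.01677318]
tab [0.1884001  0.02149987 0.00034149]
tab [ 0.92717509 -0.02345941 -0.00125819]
tab [ 0.71777261 -0.51547621 -0.00171755]
```

View pics/topz.png

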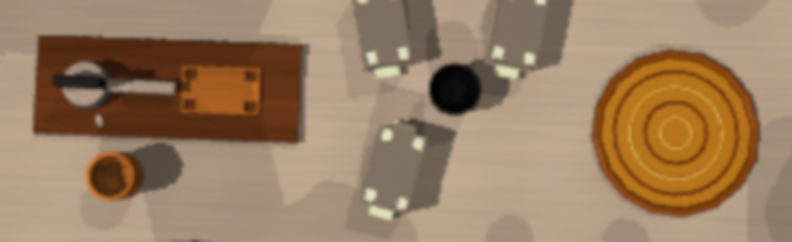

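```bash
python3 - <<'E'
from h import *
out={}
for n in ('top','scene'):
    c=cam(n); im=c['img']
    hsv=cv2.cvtColor(im,cv2.COLOR_RGB2HSV)
    P=cloud(c)
    # tray
    T=(P[...,0]>0.36)&(P[...,0]<.62)&(P[...,1]<-.33)&(P[...,1]>-.59)&(hsv[...,1]>130)
    k=cv2.morphologyEx(T.astype(np.uint8),cv2.MORPH_CLOSE,np.ones((5,5)))
    cs,_=cv2.findContours(k,cv2.RETR_EXTERNAL,cv2.CHAIN_APPROX_NONE); cs=max(cs,key=cv2.contourArea)
    pts=plane(c,cs[:,0,0].astype(float),cs[:,0,1].astype(float),0.008) if 0 else np.array([plane(c,a[0][0],a[0][1],0.008) for a in cs])
    (x,y),r=cv2.minEnclosingCircle(pts[:,:2].astype(np.float32)); print(n,'tray',x,y,r)
    # carrier
    for nm,zlo,zhi,box in [('board',.004,.03,(.42,.62,.04,.45)),('mortar',.02,.1,(.33,.47,.18,.33))]:
        M=(P[...,0]>box[0])&(P[...,0]<box[1])&(P[...,1]>box[2])&(P[...,1]<box[3])&(hsv[...,1]>130)
        k=M.astype(np.uint8); k=cv2.morphologyEx(k,cv2.MORPH_OPEN,np.ones((3,3)))
        cs,_=cv2.findContours(k,cv2.RETR_EXTERNAL,cv2.CHAIN_APPROX_NONE); cs=max(cs,key=cv2.contourArea)
        zz=.012 if nm=='board' else .066
        pts=np.array([plane(c,a[0][0],a[0][1],zz) for a in cs])[:,:2].astype(np.float32)
        print(n,nm,cv2.minAreaRect(pts), cv2.minEnclosingCircle(pts))
    # tubs: by height
    L=(P[...,2]>.05)&(P[...,2]<.068)&(P[...,0]>.3)&(P[...,0]<.75)&(P[...,1]>-.35)&(P[...,1]<0.02)&(hsv[...,2]>40)
    nl,lab,st,ce=cv2.connectedComponentsWithStats(L.astype(np.uint8))
    for i in range(1,nl):
        if st[i,4]<150: continue
        v,u=np.nonzero(lab==i); q=P[v,u]
        print(n,'lid',st[i],np.median(q[:,2]),cv2.minAreaRect(q[:,:2].astype(np.float32)),q[:,:2].mean(0))
    im2=cv2.resize(im[130:270,250:410] if n=='top' else im[170:290,180:300],None,fx=5,fy=5,interpolation=cv2.INTER_CUBIC)
    cv2.imwrite(f'pics/tubs_{n}.png',im2[:,:,::-1])
E
```

```text
top tray 0.48477935791015625 -0.4584280848503113 0.10775946825742722
top board ((0.5251370072364807, 0.2059326320886612), (0.3324373662471771, 0.1258569210767746), 89.43121337890625) ((0.5250203609466553, 0.20587962865829468), 0.17542104423046112)
top mortar ((0.410447895526886, 0.25465238094329834), (0.05723155289888382, 0.06858443468809128), 1.491963267326355) ((0.4105004668235779, 0.25444772839546204), 0.0352475605905056)
top lid [281 157  26  39 759] 0.057302964010157 ((0.6081268787384033, -0.074175164103508), (0.10159844160079956, 0.06003427505493164), 10.311491012573242) [ 0.60770359 -0.07411011]
top lid [342 157  28  40 763] 0.05708491673851057 ((0.6121765971183777, -0.24659788608551025), (0.0615239180624485, 0.10121821612119675), 80.06098175048828) [ 0.61111983 -0.24651002]
top lid [284 222  30  41 780] 0.05750396659234214 ((0.4266705811023712, -0.09251031279563904), (0.06063719838857651, 0.10085226595401764), 75.77952575683594) [ 0.42661602 -0.09256974]
scene tray 0.48581409454345703 -0.4574336111545563 0.10827548801898956
scene board ((0.5286518335342407, 0.2058883309364318
[... 177 characters left out ...]
19673157), (0.05688892677426338, 0.11309288442134857), 68.98795318603516) ((0.43573451042175293, 0.24732500314712524), 0.056949321180582047)
scene lid [252 180  28  31 587] 0.056460957811183654 ((0.4288444519042969, -0.0931207537651062), (0.060638271272182465, 0.10744311660528183), 76.33013916015625) [ 0.43219276 -0.09349132]
scene lid [259 229  31  37 781] 0.056463400272570796 ((0.6110203862190247, -0.0744539126753807), (0.10222582519054413, 0.061017148196697235), 10.363277435302734) [ 0.6129777  -0.07440534]
scene lid [191 233  32  36 807] 0.05621735545084694 ((0.6136744022369385, -0.2473188042640686), (0.06206140294671059, 0.10230174660682678), 79.70001220703125) [ 0.61609622 -0.24689565]
```

```bash
cat >> h.py <<'E'
def go(x,y,z,yawdeg):
    o=telemetry.get_obs(); Rt=R.from_euler('xyz',o['eef_rot']).as_matrix(); p=o['ee_pos']
    d=Rt.T@(np.array([x,y,z])-p)/0.05
    yaw=np.degrees(np.arctan2(Rt[1,0],Rt[0,0])); t=-(yawdeg-yaw); t=(t+180)%360-180
    print('at',p.round(4),'yaw',round(yaw,2),'F',o['force'].round(1),'w',round(o['grip_width'],4),'t',round(o['time_s'],1),'-> shift',d.round(3),'twist',round(t/8,3))
E
python3 - <<'E'
from h import *
for n in ('top','scene'):
    c=cam(n); P=cloud(c); hsv=cv2.cvtColor(c['img'],cv2.COLOR_RGB2HSV)
    def sel(x0,x1,y0,y1,z0,z1): return (P[...,0]>x0)&(P[...,0]<x1)&(P[...,1]>y0)&(P[...,1]<y1)&(P[...,2]>z0)&(P[...,2]<z1)
    m=P[sel(.36,.46,.2,.31,.058,.08)]; print(n,'mortar rim',len(m),cv2.minEnclosingCircle(m[:,:2].astype(np.float32)),np.median(m[:,2]))
    m=P[sel(.45,.6,.2,.36,.07,.1)]; print(n,'fin',len(m),cv2.minAreaRect(m[:,:2].astype(np.float32)),np.median(m[:,2]))
    m=P[sel(.45,.6,.12,.25,.03,.055)]; print(n,'finger',len(m),cv2.minAreaRect(m[:,:2].astype(np.float32)),np.median(m[:,2]))
    k=sel(.45,.6,.03,.22,.008,.025); b=k&(hsv[...,2]>140)&(hsv[...,1]>100)
    m=P[b]; print(n,'seat',len(m),cv2.minAreaRect(m[:,:2].astype(np.float32)),np.median(m[:,2]))
    z=c['img'][170:240,130:260] if n=='top' else c['img'][165:255,300:440]
    z=cv2.resize(z,None,fx=5.5,fy=5.5,interpolation=cv2.INTER_CUBIC); cv2.imwrite(f'pics/car_{n}.png',z[:,:,::-1])
go(.41,.255,.2,180)
E
```

```text
top mortar rim 156 ((0.40978044271469116, 0.2587379515171051), 0.031373243778944016) 0.06656207548687698
top fin 127 ((0.5252504348754883, 0.3004664480686188), (0.014477241784334183, 0.05903032422065735), 1.727343201637268) 0.08644824404990303
top finger 119 ((0.5236830115318298, 0.2181592583656311), (0.061728496104478836, 0.014231649227440357), 88.75980377197266) 0.0427147266246668
top seat 525 ((0.523526668548584, 0.13117505609989166), (0.057545728981494904, 0.09676361083984375), 0.36177152395248413) 0.01791002104263173
scene mortar rim 149 ((0.41262659430503845, 0.25808054208755493), 0.031098389998078346) 0.06476332250381556
scene fin 164 ((0.5292665958404541, 0.3004625737667084), (0.015737023204565048, 0.05889240279793739), 0.27341562509536743) 0.08461918145296071
scene finger 138 ((0.5271674990653992, 0.2184472382068634), (0.0630340501666069, 0.016893737018108368), 88.11124420166016) 0.04144917707399276
scene seat 1 ((0.5297046303749084, 0.0872194766998291), (0.0, 0.0), 0.0) 0.01852974877450464
at [0.1519 0.5286 0.2244] yaw 163.97 F [-0.2  0.  -0.1] w 0.0937 t 0.5 -> shift [-6.473 -3.834  0.488] twist -2.004
```

```bash
python3 -c "
import cv2;a=cv2.imread('pics/car_top.png');b=cv2.imread('pics/car_scene.png');print(a.shape,b.shape)"
```

```text
(385, 715, 3) (495, 770, 3)
```

View pics/car_top.png

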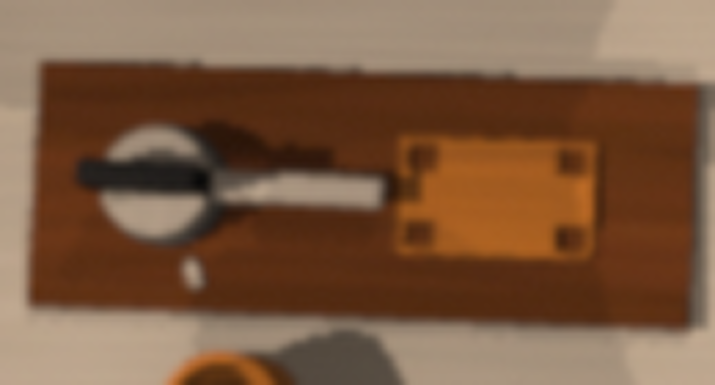

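View pics/car_scene.png

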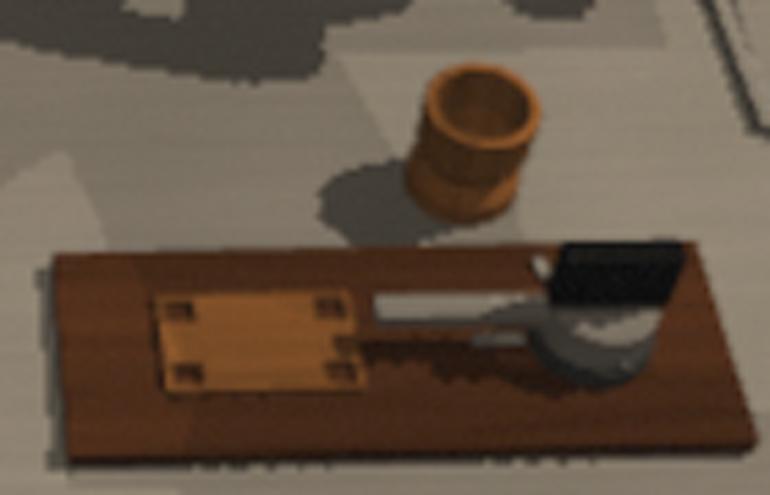

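```bash
python3 -m creep '[[[-6.5,-3.85,0.4],-2,1],[[-6.5,-3.85,0.4],-2,1],[[-6.5,-3.85,0.4],-2,1],[[-6.5,-3.85,0.4],-2,1],[[-6.5,-3.85,0.4],-2,1],[[-6.5,-3.85,0.4],-2,1],[[-6.5,-3.85,0.4],-2,1],[[-6.5,-3.85,0.4],-2,1],[[-6.5,-3.85,0.4],-2,1],[[-6.5,-3.85,0.4],-2,1]]' 20; cat >> h.py <<'E'
def wpose():
    o=telemetry.get_obs(); T=np.eye(4); T[:3,:3]=R.from_euler('xyz',o['eef_rot']).as_matrix(); T[:3,3]=o['ee_pos']; return T
def wcam():
    T=wpose(); c=vision.camera('wrist'); c['extrinsics']=T@c['hand_eye']; return c
def wray(c,u,v):
    dx=np.asarray(u,float)-c['cx']; dy=np.asarray(v,float)-c['cy']; r=np.hypot(dx,dy)+1e-9; th=r/f(c)
    return np.stack([dx/r*np.sin(th),dy/r*np.sin(th),np.cos(th)],-1)
def wcloud(c):
    v,u=np.mgrid[0:420,0:560]; d=wray(c,u,v); d=d/d[...,2:]*c['depth'][...,None]; T=c['extrinsics']
    return d@T[:3,:3].T+T[:3,3]
def wplane(c,u,v,z):
    T=c['extrinsics']; d=wray(c,u,v)@T[:3,:3].T; o=T[:3,3]; return o+d*((z-o[2])/d[...,2:3])
E
python3 - <<'E'
from h import *
c=wcam(); save(c,'w1.png'); P=wcloud(c)
m=P[(P[...,0]>.36)&(P[...,0]<.46)&(P[...,1]>.2)&(P[...,1]<.31)&(P[...,2]>.058)&(P[...,2]<.08)]
print(len(m),cv2.minEnclosingCircle(m[:,:2].astype(np.float32)) if len(m) else 0, np.median(m[:,2]))
m=P[(P[...,0]>.45)&(P[...,0]<.6)&(P[...,1]>.2)&(P[...,1]<.36)&(P[...,2]>.075)&(P[...,2]<.095)]
print(len(m),cv2.minAreaRect(m[:,:2].astype(np.float32)) if len(m) else 0)
go(.411,.2585,.2,180)
E
```

```text
time_s: 1.45
ee_pos: [0.4112, 0.2536, 0.2044]
eef_rot: [3.142, -0.0, 3.14]
force: [0.1, 0.2, -0.2]
grip_width: 0.0937
1197 ((0.41101768612861633, 0.2592262625694275), 0.030894150957465172) 0.06419945767114077
0 0
at [0.4108 0.2542 0.2045] yaw 179.96 F [0.5 0.6 0.5] w 0.0941 t 1.5 -> shift [-0.005  0.086  0.09 ] twist -0.005
```

View pics/w1.png

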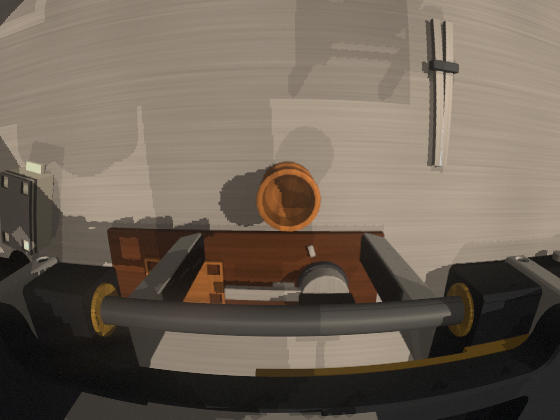

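```bash
python3 -m creep '[[[0,0.09,0.8],0,1],[[0,0.09,1.6],0,1],[[0,0.09,2.4],0,1],[[0,0.09,2.8],0,1],[[0,0.09,3.1],0,1],[[0,0.09,3.1],0,1],[[0,0.09,3.1],0,0.4],[[0,0.09,3.1],0,0.4],[[0,0.09,3.1],0,0.4],[[0,0.09,3.1],0,0.4],[[0,0.09,3.1],0,0.4],[[0,0.09,3.1],0,0.4]]' 35; python3 -c "
from h import *
go(.411,.259,.2,180)"
```

```text
time_s: 2.7
ee_pos: [0.4113, 0.2585, 0.0499]
eef_rot: [3.141, 0.001, 3.141]
force: [-1.7, 1.1, 6.4]
grip_width: 0.0607
at [0.4113 0.2585 0.0499] yaw 179.96 F [-1.7  1.1  6.4] w 0.0607 t 2.7 -> shift [ 0.005  0.012 -3.001] twist -0.005
```

```bash
python3 -m creep '[[[0,0,-0.3],0,0.3],[[0,0,-0.8],0,0.3],[[0,0,-1.5],0,0.3],[[0,0,-2.2],0,0.3],[[0,0,-2.6],0,0.3],[[0,0,-2.6],0,0.3]]' 45; python3 -c "
from h import *
go(.485,-.458,.18,130)"
```

```text
time_s: 3.3
ee_pos: [0.4119, 0.2587, 0.1816]
eef_rot: [3.14, 0.004, 3.141]
force: [-0.0, 0.5, -2.4]
grip_width: 0.0602
at [0.4119 0.2587 0.1816] yaw 179.97 F [-0.   0.5 -2.4] w 0.0602 t 3.3 -> shift [-1.4710e+00 -1.4333e+01  1.1000e-02] twist 6.246
```

```bash
python3 -m creep '[[[0,-0.4,0],0,0.3],[[-0.1,-1.1,0],0,0.3],[[-0.2,-1.9,0],0,0.3],[[-0.3,-2.7,0],0,0.3],[[-0.4,-3.5,0],0,0.3],[[-0.5,-4.3,0],0,0.3],[[-0.6,-5.1,0],0,0.3],[[-0.7,-5.9,0],0,0.3],[[-0.8,-6.7,0],0,0.3],[[-0.9,-7.5,0],0,0.3],[[-1,-8,0],0,0.3],[[-1,-8.2,0],0,0.3]]' 45; python3 -c "
from h import *
go(.485,-.458,.18,130)"
```

```text
time_s: 4.5
ee_pos: [0.4603, -0.1535, 0.1775]
eef_rot: [3.141, -0.002, 3.139]
force: [0.3, -0.4, -2.4]
grip_width: 0.0604
at [ 0.4603 -0.1535  0.1775] yaw 179.84 F [ 0.3 -0.4 -2.4] w 0.0604 t 4.5 -> shift [-0.51  -6.089 -0.056] twist 6.231
```

```bash
python3 -m creep '[[[0,-0.6,0],0.5,0.3],[[-0.1,-1.3,0],1.4,0.3],[[-0.1,-2.1,0],2.3,0.3],[[-0.2,-2.9,0],3.2,0.3],[[-0.3,-3.7,0],4.1,0.3],[[-0.4,-4.5,0],5,0.3],[[-0.45,-5.2,0],5.6,0.3],[[-0.5,-5.8,0],6.2,0.3],[[-0.5,-6.02,0],6.2,0.3],[[-0.5,-6.02,0],6.2,0.3],[[-0.5,-6.02,0],6.2,0.3],[[-0.5,-6.02,0],6.2,0.3]]' 45; python3 - <<'E'
from h import *
go(.4853,-.458,.0555,130)
for n in('top','scene'):
    c=cam(n); save(c,n+'1.png')
    P=cloud(c); m=P[(abs(P[...,0]-.485)<.05)&(abs(P[...,1]+.458)<.05)]
c=wcam(); save(c,'w2.png')
P=wcloud(c); T=(abs(P[...,0]-.485)<.14)&(abs(P[...,1]+.458)<.14)&(P[...,2]>.003)&(P[...,2]<.02)
m=P[T]; print(len(m),cv2.minEnclosingCircle(m[:,:2].astype(np.float32)),np.median(m[:,2]))
E
```

```text
time_s: 5.7
ee_pos: [0.486, -0.4513, 0.1795]
eef_rot: [3.141, -0.0, 2.277]
force: [0.5, -0.7, -3.3]
grip_width: 0.0605
at [ 0.486  -0.4513  0.1795] yaw 130.48 F [ 0.5 -0.7 -3.3] w 0.0605 t 5.7 -> shift [-0.093 -0.098  2.479] twist 0.061
19560 ((0.4867125451564789, -0.45905622839927673), 0.10887380689382553) 0.005006545496407194
```

View pics/w2.png

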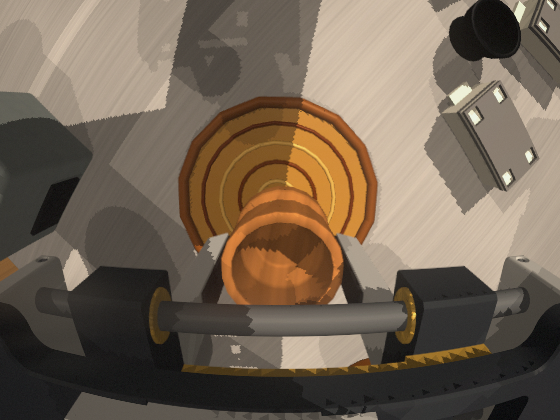

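View pics/scene1.png

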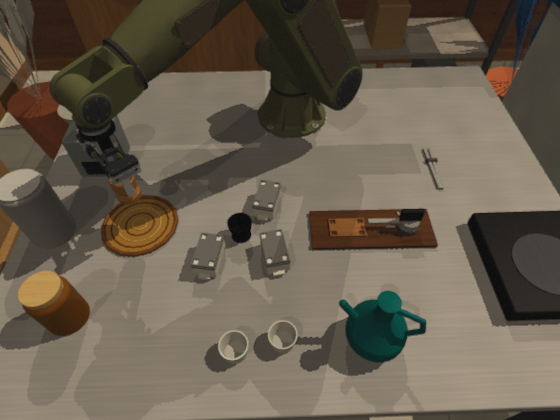

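```bash
python3 -m creep '[[[-0.08,-0.12,0.5],0,0.3],[[-0.08,-0.12,1.2],0,0.3],[[-0.08,-0.12,1.8],0,0.3],[[-0.08,-0.12,2.1],0,0.3],[[-0.08,-0.12,2.3],0,0.3],[[-0.08,-0.12,2.4],0,0.3],[[-0.08,-0.12,2.44],0,0.3],[[-0.08,-0.12,2.44],0,0.3]]' 45; python3 - <<'E'
from h import *
go(.4853,-.458,.056,130)
c=wcam(); P=wcloud(c); hs=cv2.cvtColor(c['img'],cv2.COLOR_RGB2HSV)
m=P[(abs(P[...,0]-.485)<.033)&(abs(P[...,1]+.458)<.033)&(P[...,2]>.055)]; print(len(m),np.percentile(m[:,2],[5,50,90,98]))
E
```

```text
time_s: 6.65
ee_pos: [0.4841, -0.4599, 0.0584]
eef_rot: [3.142, 0.001, 2.275]
force: [0.2, -0.8, -3.2]
grip_width: 0.0604
at [ 0.4841 -0.4599  0.0584] yaw 130.37 F [ 0.2 -0.8 -3.2] w 0.0604 t 6.7 -> shift [0.013 0.043 0.047] twist 0.047
28123 [0.06363995 0.152517   0.1758286  0.17750513]
```

```bash
python3 -m creep '[[[0.02,0.04,0.03],0,0.3],[[0.02,0.04,0.06],0,0.3],[[0.02,0.04,0.06],0,0.3]]' 45; python3 -c "
from h import *
go(.4853,-.458,.056,130)"
```

```text
time_s: 7.0
ee_pos: [0.4851, -0.4577, 0.056]
eef_rot: [3.141, 0.001, 2.276]
force: [-1.7, 3.9, 6.7]
grip_width: 0.0605
at [ 0.4851 -0.4577  0.056 ] yaw 130.38 F [-1.7  3.9  6.7] w 0.0605 t 7.0 -> shift [-0.008 -0.001  0.001] twist 0.048
```

Contact with the tray is made; release and retreat.

```bash
python3 -m creep '[[[0,0,0],0,0.85],[[0,0,0],0,0.85],[[0,0,0],0,0.85],[[0,0,0],0,0.9],[[0,0,-0.4],0,0.9],[[0,0,-1],0,0.9],[[0,0,-1.8],0,0.9],[[0,0,-2.6],0,0.9],[[0,0,-3.2],0,0.9],[[0,0,-3.2],0,0.9]]' 45; python3 - <<'E'
from h import *
for n in ('top','scene','wrist'):
    c=cam(n) if n!='wrist' else wcam(); save(c,n+'2.png'); P=cloud(c) if n!='wrist' else wcloud(c)
    m=P[(abs(P[...,0]-.485)<.06)&(abs(P[...,1]+.458)<.06)&(P[...,2]>.062)&(P[...,2]<.08)]; print(n,len(m),cv2.minEnclosingCircle(m[:,:2].astype(np.float32)) if len(m) else 0,np.median(m[:,2]))
go(.527,.3,.2,90)
E
```

```text
time_s: 8.0
ee_pos: [0.4855, -0.4586, 0.2196]
eef_rot: [3.141, 0.008, 2.275]
force: [-0.4, 0.6, -0.2]
grip_width: 0.0844
top 126 ((0.4844999313354492, -0.4553159177303314), 0.031235160306096077) 0.07113319524051431
scene 199 ((0.48533302545547485, -0.4555703103542328), 0.03230157494544983) 0.0696033643638001
wrist 1230 ((0.48510870337486267, -0.45655372738838196), 0.03070535883307457) 0.07010803094280457
at [ 0.4843 -0.4573  0.2132] yaw 130.37 F [ 0.4 -0.4 -1. ] w 0.0844 t 8.2 -> shift [10.988 10.46   0.281] twist 5.046
```

View pics/scene2.png

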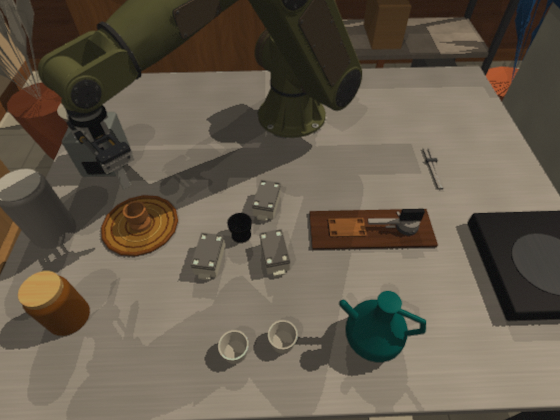

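```bash
python3 -m creep '[[[0.3,0.3,0],0,1],[[1,0.9,0],0,1],[[1.7,1.6,0],0,1],[[2.4,2.3,0],0,1],[[3.1,3,0],0,1],[[3.8,3.6,0],0,1],[[4.5,4.3,0],0,1],[[5.2,5,0],0,1],[[5.9,5.6,0],0,1],[[6.5,6.2,0],0,1],[[6.9,6.6,0],0,1],[[6.9,6.6,0],0,1]]'; python3 -c "
from h import *
go(.527,.3,.2,90)"
```

```text
time_s: 9.35
ee_pos: [0.512, 0.0219, 0.213]
eef_rot: [-3.14, -0.002, 2.279]
force: [0.5, -0.5, -0.7]
grip_width: 0.0942
at [0.512  0.0219 0.213 ] yaw 130.57 F [ 0.5 -0.5 -0.7] w 0.0942 t 9.3 -> shift [4.03  3.845 0.261] twist 5.071
```

```bash
python3 -m creep '[[[0.4,0.4,0],0.6,1],[[1,1,0.1],1.4,1],[[1.7,1.6,0.1],2.3,1],[[2.4,2.3,0.2],3.2,1],[[3.1,3,0.2],4.1,1],[[3.7,3.6,0.2],4.8,1],[[4.03,3.85,0.2],5.07,1],[[4.03,3.85,0.2],5.07,1],[[4.03,3.85,0.2],5.07,1]]'; python3 - <<'E'
from h import *
o=telemetry.get_obs(); print(o['ee_pos'])
c=wcam(); save(c,'w3.png'); P=wcloud(c); hs=cv2.cvtColor(c['img'],cv2.COLOR_RGB2HSV)
def rect(n,x0,x1,y0,y1,z0,z1,ex=None):
    k=(P[...,0]>x0)&(P[...,0]<x1)&(P[...,1]>y0)&(P[...,1]<y1)&(P[...,2]>z0)&(P[...,2]<z1)
    if ex is not None:k&=ex
    m=P[k]; print(n,len(m),cv2.minAreaRect(m[:,:2].astype(np.float32)) if len(m) else 0,np.median(m[:,2]) if len(m) else 0)
rect('fin',.48,.57,.25,.36,.077,.095)
rect('finger',.48,.57,.17,.25,.03,.055)
rect('seat',.47,.58,.07,.19,.0145,.025)
rect('board',.4,.65,0,.45,.008,.016,hs[...,1]>100)
go(.527,.3,.2,90)
E
```

```text
time_s: 10.25
ee_pos: [0.5286, 0.2963, 0.2032]
eef_rot: [-3.14, 0.001, 1.568]
force: [-0.8, -0.9, -0.1]
grip_width: 0.094
[0.52862811 0.29634063 0.20323374]
fin 1047 ((0.5270339846611023, 0.3016935884952545), (0.06073867902159691, 0.013925858773291111), 88.40518188476562) 0.08429043960114413
finger 617 ((0.525688648223877, 0.21893726289272308), (0.06193098425865173, 0.01311883982270956), 88.0759506225586) 0.040352981753328354
seat 945 ((0.5259393453598022, 0.13198934495449066), (0.10216103494167328, 0.0602165162563324), 89.39969635009766) 0.015407599942870776
board 19731 ((0.5266331434249878, 0.20198656618595123), (0.34420046210289, 0.12935549020767212), 89.39952850341797) 0.01043566997286427
at [0.5288 0.2959 0.2036] yaw 89.81 F [ 0.2 -0.6  1.2] w 0.094 t 10.3 -> shift [ 0.081 -0.036  0.073] twist -0.023
```

View pics/w3.png

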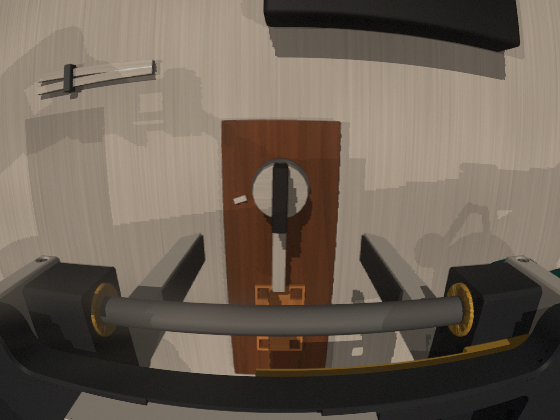

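```bash
python3 -m creep '[[[0.11,-0.03,0.7],0.15,1],[[0.11,-0.03,1.4],0.15,1],[[0.11,-0.03,2],0.15,1],[[0.11,-0.03,2.4],0.15,1],[[0.11,-0.03,2.6],0.15,1],[[0.11,-0.03,2.66],0.15,1],[[0.11,-0.03,2.66],0.15,1]]'; python3 -c "
from h import *
go(.5274,.3018,.07,88.4)"
```

```text
time_s: 11.0
ee_pos: [0.5277, 0.3023, 0.0721]
eef_rot: [3.141, -0.0, 1.546]
force: [-0.0, -1.4, 0.3]
grip_width: 0.0941
at [0.5277 0.3023 0.0721] yaw 88.58 F [-0.  -1.4  0.3] w 0.0941 t 11.0 -> shift [-0.009 -0.005  0.041] twist 0.022
```

```bash
python3 -m creep '[[[0,0,0.03],0,0.2],[[0,0,0.03],0,0.2],[[0,0,0.03],0,0.2],[[0,0,0.03],0,0.2],[[0,0,0.03],0,0.2],[[0,0,0.03],0,0.2],[[0,0,0.03],0,0.05],[[0,0,0.03],0,0.05],[[0,0,0.03],0,0.05],[[0,0,0.03],0,0.05]]' 40; python3 -c "
from h import *
go(.5274,.3018,.07,18)"
```

```text
time_s: 12.0
ee_pos: [0.5272, 0.3027, 0.0699]
eef_rot: [-3.142, -0.0, 1.546]
force: [-0.4, 0.3, 0.1]
grip_width: 0.0171
at [0.5272 0.3027 0.0699] yaw 88.61 F [-0.4  0.3  0.1] w 0.0171 t 12.0 -> shift [-0.018  0.004 -0.001] twist 8.826
```

```bash
python3 -m creep '[[[0,0,0],0,0.05],[[0,0,0],0,0.05],[[0,0,0],0,0.05],[[0,0,0],0.4,0.05],[[0,0,0],0.9,0.05],[[0,0,0],1.5,0.05],[[0,0,0],2.2,0.05]]' 45; python3 -c "
from h import *
go(.5274,.3018,.07,19.2); print(telemetry.get_obs()['moment'])"
```

```text
time_s: 12.7
ee_pos: [0.5266, 0.3027, 0.0699]
eef_rot: [-3.14, 0.001, 1.236]
force: [-4.4, -1.3, 2.2]
grip_width: 0.0135
at [0.5266 0.3027 0.0699] yaw 70.83 F [-4.4 -1.3  2.2] w 0.0135 t 12.7 -> shift [-0.012  0.02  -0.002] twist 6.454
[-0.17320884  0.83238353  0.17049789]
```

```bash
python3 -m creep '[[[0,0,0],0.7,0.05],[[0,0,0],1.4,0.05],[[0,0,0],2.1,0.05],[[0,0,0],2.8,0.05],[[0,0,0],3.5,0.05],[[0,0,0],4.2,0.05],[[0,0,0],4.9,0.05],[[0,0,0],5.5,0.05],[[0,0,0],6,0.05],[[0,0,0],6.35,0.05],[[0,0,0],6.35,0.05]]' 45; python3 -c "
from h import *
go(.5274,.3018,.07,19.2); print(telemetry.get_obs()['moment'])"
```

```text
time_s: 13.8
ee_pos: [0.5272, 0.3022, 0.0699]
eef_rot: [3.141, 0.001, 0.352]
force: [-1.8, -6.5, 1.1]
grip_width: 0.0136
at [0.5272 0.3022 0.0699] yaw 20.14 F [-1.8 -6.5  1.1] w 0.0136 t 13.8 -> shift [ 0.002  0.008 -0.002] twist 0.118
[-0.79451801  0.30026014 -0.10627037]
```

```bash
python3 -m creep '[[[0,0,0],0.15,0.05],[[0,0,0],0.15,0.05],[[0,0,0],0.15,0.6],[[0,0,0],0.15,0.6],[[0,0,0],0.15,0.6],[[0,0,0],0.15,0.6],[[0,0,-0.5],0.15,0.6],[[0,0,-1.2],0.15,0.8],[[0,0,-2],0.15,1],[[0,0,-2.7],0.15,1],[[0,0,-2.7],0.15,1]]' 45; python3 - <<'E'
from h import *
c=wcam(); save(c,'w4.png'); P=wcloud(c)
def rect(n,x0,x1,y0,y1,z0,z1,ex=None):
    k=(P[...,0]>x0)&(P[...,0]<x1)&(P[...,1]>y0)&(P[...,1]<y1)&(P[...,2]>z0)&(P[...,2]<z1)
    m=P[k]; print(n,len(m),cv2.minAreaRect(m[:,:2].astype(np.float32)) if len(m) else 0,np.median(m[:,2]) if len(m) else 0)
rect('fin',.48,.57,.25,.36,.077,.095)
rect('finger',.40,.485,.2,.36,.03,.055)
go(.6095,-.0743,.2,10.3)
for n in ('scene','top'):
    c=cam(n); save(c,n+'3.png')
E
```

```text
time_s: 14.9
ee_pos: [0.5287, 0.3035, 0.2103]
eef_rot: [-3.14, -0.008, 0.332]
force: [0.8, -0.1, -1.0]
grip_width: 0.0826
fin 1009 ((0.5276286602020264, 0.3024027347564697), (0.05991913378238678, 0.013821130618453026), 19.286928176879883) 0.08419155006041223
finger 641 ((0.45224234461784363, 0.27613741159439087), (0.06912299245595932, 0.014017069712281227), 19.38381576538086) 0.04017143352345598
at [0.5279 0.3031 0.2073] yaw 19.02 F [ 0.2  1.1 -1.3] w 0.0859 t 14.9 -> shift [-0.918  7.669  0.136] twist 1.09
```

View pics/w4.png

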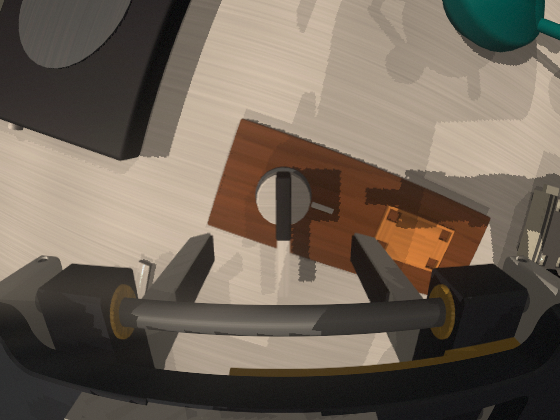

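View pics/scene3.png

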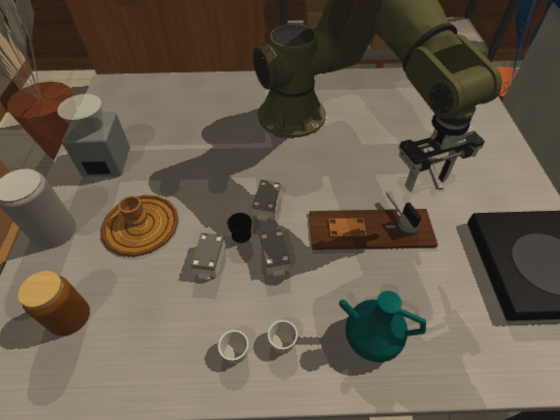

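```bash
python3 - <<'E'
from h import *
for n in ('top','scene'):
    c=cam(n); P=cloud(c)
    m=P[(abs(P[...,0]-.485)<.12)&(abs(P[...,1]+.458)<.12)&(P[...,2]>.055)&(P[...,2]<.085)]; print(n,len(m),cv2.minEnclosingCircle(m[:,:2].astype(np.float32)) if len(m) else 0,np.median(m[:,2]))
    z=cv2.resize(c['img'][180:270,380:480] if n=='top' else c['img'][180:265,90:190],None,fx=5,fy=5); cv2.imwrite('pics/m_%s.png'%n,z[:,:,::-1])
E
```

```text
top 207 ((0.4530884921550751, -0.4823315441608429), 0.030911529436707497) 0.07014890832116372
scene 261 ((0.45537376403808594, -0.48257744312286377), 0.03268790990114212) 0.06813992465745944
```

View pics/m_scene.png

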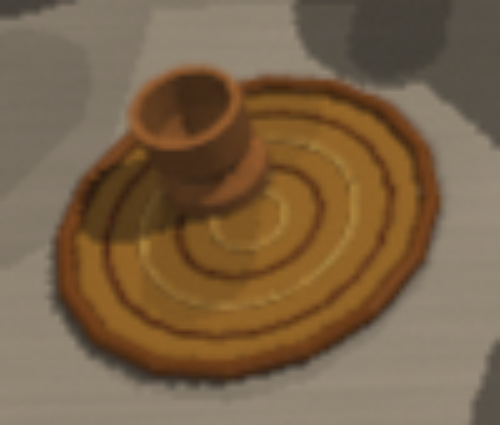

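```bash
python3 -c "
from h import *
go(.455,-.475,.21,60)
c=cam('top');P=cloud(c)
for nm,k in (('near',(P[...,0]>.2)&(P[...,0]<.7)&(P[...,1]<-.5)&(P[...,2]>.1)),):
  m=P[k]; 
  for y in (-.52,-.56,-.6,-.64,-.68): 
    q=m[abs(m[:,1]-y)<.02]; print(y,len(q),q[:,0].min() if len(q) else 0,q[:,0].max() if len(q) else 0,q[(q[:,0]>.4)][:,0].min() if (q[:,0]>.4).any() else None)
"
```

```text
at [0.5268 0.3025 0.2034] yaw 19.01 F [-0.5  0.8  0.4] w 0.0938 t 15.2 -> shift [-6.424 14.234 -0.113] twist -5.123
-0.52 0 0 0 None
-0.56 890 0.20040092475485258 0.28982551730420625 None
-0.6 844 0.20001133820834235 0.28994784751612845 None
-0.64 1507 0.20030740634784788 0.5439143739263743 0.4528429718662134
-0.68 1175 0.200084248369103 0.5579126041183913 0.4401547663801182
```

```bash
python3 -m creep '[[[-0.2,0.4,0],0,1],[[-0.5,1.1,0],0,1],[[-0.8,1.8,0],0,1],[[-1.2,2.6,0],0,1],[[-1.5,3.4,0],0,1],[[-1.9,4.2,0],0,1],[[-2.3,5,0],0,1],[[-2.6,5.8,0],0,1],[[-3,6.6,0],0,1],[[-3.3,7.3,0],0,1],[[-3.6,7.9,0],0,1],[[-3.6,8,0],0,1]]'; python3 -c "
from h import *
go(.455,-.475,.2,60)"
```

```text
time_s: 16.4
ee_pos: [0.4865, -0.1368, 0.2042]
eef_rot: [-3.141, 0.001, 0.329]
force: [-0.1, 1.1, -0.3]
grip_width: 0.0941
at [ 0.4865 -0.1368  0.2042] yaw 18.83 F [-0.1  1.1 -0.3] w 0.0941 t 16.4 -> shift [-2.78   6.199  0.084] twist -5.146
```

```bash
python3 -m creep '[[[-0.2,0.5,0],-0.5,1],[[-0.5,1.2,0],-1.2,1],[[-0.9,2,0],-2,1],[[-1.2,2.8,0],-2.8,1],[[-1.6,3.6,0],-3.6,1],[[-2,4.4,0],-4.4,1],[[-2.4,5.2,0],-5.1,1],[[-2.7,5.9,0],-5.1,1],[[-2.78,6.2,0],-5.1,1],[[-2.78,6.2,0],-5.1,1],[[-2.78,6.2,0],-5.1,1]]'; python3 - <<'E'
from h import *
c=wcam(); P=wcloud(c)
m=P[(abs(P[...,0]-.455)<.06)&(abs(P[...,1]+.482)<.06)&(P[...,2]>.062)&(P[...,2]<.08)]; 
(x,y),r=cv2.minEnclosingCircle(m[:,:2].astype(np.float32)); print(len(m),x,y,r,np.median(m[:,2]))
T=(abs(P[...,0]-.485)<.14)&(abs(P[...,1]+.458)<.14)&(P[...,2]>.003)&(P[...,2]<.02)
m=P[T]; print(len(m),cv2.minEnclosingCircle(m[:,:2].astype(np.float32)))
go(x,y,.056,60)
E
```

```text
time_s: 17.5
ee_pos: [0.4573, -0.4714, 0.2041]
eef_rot: [-3.14, -0.001, 1.044]
force: [-0.1, 0.4, -0.2]
grip_width: 0.0939
1300 0.45573893189430237 -0.4829134941101074 0.030922645702958107 0.0699076899554647
23829 ((0.4863545298576355, -0.4592360854148865), 0.10903599858283997)
at [ 0.4574 -0.4711  0.2045] yaw 59.87 F [-0.3  1.  -0.3] w 0.0939 t 17.6 -> shift [-0.223  0.092  2.971] twist -0.017
```

```bash
python3 -m creep '[[[-0.22,0.09,0.7],0,1],[[-0.22,0.09,1.4],0,1],[[-0.22,0.09,2.1],0,1],[[-0.22,0.09,2.6],0,1],[[-0.22,0.09,2.93],0,1],[[-0.22,0.09,2.93],0,1],[[-0.22,0.09,2.93],0,0.4],[[-0.22,0.09,2.93],0,0.4],[[-0.22,0.09,2.93],0,0.4],[[-0.22,0.09,2.93],0,0.4],[[-0.22,0.09,2.93],0,0.4],[[-0.22,0.09,2.93],0,0.4]]' 40; python3 -c "
from h import *
go(.4858,-.4585,.07,60)"
```

```text
time_s: 18.75
ee_pos: [0.4553, -0.4843, 0.0591]
eef_rot: [3.141, 0.0, 1.044]
force: [-1.4, 1.8, 6.0]
grip_width: 0.0599
at [ 0.4553 -0.4843  0.0591] yaw 59.81 F [-1.4  1.8  6. ] w 0.0599 t 18.8 -> shift [ 0.753  0.267 -0.218] twist -0.024
```

Lift 10 mm, shift to centre, set down, hold.

```bash
python3 -m creep '[[[0,0,-0.15],0,0.4],[[0,0,-0.25],0,0.4],[[0.25,0.1,-0.25],0,0.4],[[0.5,0.2,-0.25],0,0.4],[[0.7,0.26,-0.25],0,0.4],[[0.75,0.27,-0.25],0,0.4],[[0.75,0.27,-0.25],0,0.4],[[0.75,0.27,-0.12],0,0.4],[[0.75,0.27,-0.05],0,0.4],[[0.75,0.27,0.0],0,0.4],[[0.75,0.27,0.0],0,0.4]]' 45; python3 -c "
from h import *
go(.4858,-.4585,.059,60)"
```

```text
time_s: 19.85
ee_pos: [0.4855, -0.4589, 0.0591]
eef_rot: [3.142, 0.0, 1.043]
force: [-3.1, 3.2, 5.5]
grip_width: 0.0599
at [ 0.4855 -0.4589  0.0591] yaw 59.78 F [-3.1  3.2  5.5] w 0.0599 t 19.9 -> shift [0.01  0.001 0.002] twist -0.027
```

```bash
python3 -m creep '[[[0,0,0],0,0.9],[[0,0,0],0,0.9],[[0,0,0],0,0.9],[[0,0,0],0,0.95],[[0,0,-0.4],0,0.95],[[0,0,-1],0,0.95],[[0,0,-1.8],0,0.95],[[0,0,-2.6],0,0.95],[[0,0,-2.9],0,0.95],[[0,0,-2.9],0,0.95]]' 45; python3 - <<'E'
from h import *
for n in ('top','scene','wrist'):
    c=cam(n) if n!='wrist' else wcam(); save(c,n+'5.png'); P=cloud(c) if n!='wrist' else wcloud(c)
    m=P[(abs(P[...,0]-.485)<.06)&(abs(P[...,1]+.458)<.06)&(P[...,2]>.062)&(P[...,2]<.08)]; print(n,len(m),cv2.minEnclosingCircle(m[:,:2].astype(np.float32)) if len(m) else 0,np.median(m[:,2]))
go(.613,-.247,.2,170)
go(.613,-.247,.2,-10)
E
```

```text
time_s: 20.85
ee_pos: [0.4863, -0.4591, 0.2056]
eef_rot: [3.138, 0.001, 1.044]
force: [-0.7, 0.2, -0.6]
grip_width: 0.0895
top 117 ((0.4855544865131378, -0.45728862285614014), 0.030695108696818352) 0.07188835250019032
scene 192 ((0.4878813624382019, -0.458856999874115), 0.03236180916428566) 0.06998008583305582
wrist 1333 ((0.4866820275783539, -0.4581776261329651), 0.030841855332255363) 0.0699588473203181
at [ 0.4853 -0.4582  0.2011] yaw 59.81 F [-0.6  0.2 -0. ] w 0.0894 t 21.0 -> shift [4.934 0.083 0.025] twist -13.774
at [ 0.4853 -0.4582  0.2011] yaw 59.81 F [-0.6  0.2 -0. ] w 0.0894 t 21.0 -> shift [4.934 0.083 0.025] twist 8.726
```

View pics/wrist5.png

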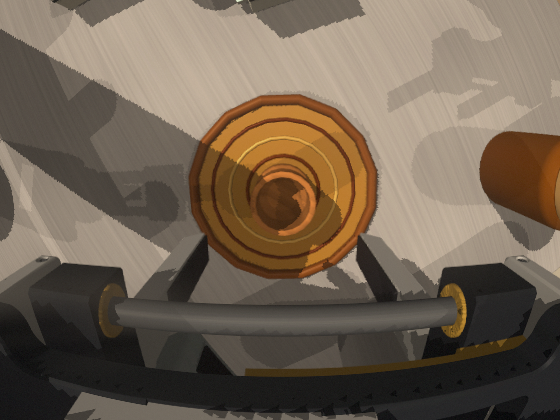

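```bash
python3 -m creep '[[[0.3,0,0],0.6,1],[[0.9,0,0],1.5,1],[[1.6,0,0],2.4,1],[[2.3,0,0],3.3,1],[[3,0,0],4.2,1],[[3.7,0,0],5.1,1],[[4.3,0,0],6,1],[[4.7,0.06,0],6.9,1],[[4.85,0.08,0],7.8,1],[[4.9,0.08,0],8.7,1],[[4.93,0.08,0],8.73,1],[[4.93,0.08,0],8.73,1]]'; cat >> h.py <<'E'
def lid(x0,y0,zt=.057,s=.085):
    c=wcam(); P=wcloud(c)
    k=(np.hypot(P[...,0]-x0,P[...,1]-y0)<s)&(abs(P[...,2]-zt)<.006)
    n,lab,st,ce=cv2.connectedComponentsWithStats(k.astype(np.uint8)); i=1+np.argmax(st[1:,4]) if n>1 else 0
    m=P[lab==i]; r=cv2.minAreaRect(m[:,:2].astype(np.float32))
    (w,h),a=r[1],r[2]
    if w<h: a-=90
    print('lid',len(m),np.round(r[0],4),np.round(r[1],4),'long yaw',round(a,2),'z',np.median(m[:,2]).round(4)); return c,r[0],a
E
python3 - <<'E'
from h import *
c,(x,y),a=lid(.613,-.247); save(c,'w6.png'); go(x,y,.045,a)
E
```

```text
time_s: 22.2
ee_pos: [0.6129, -0.2474, 0.202]
eef_rot: [-3.141, 0.002, -0.172]
force: [-0.5, 0.4, 1.7]
grip_width: 0.0939
lid 5314 [ 0.6138 -0.2469] [0.0596 0.0995] long yaw -9.8 z 0.0554
at [ 0.6129 -0.2476  0.2024] yaw -9.84 F [-0.2 -0.  -1. ] w 0.0939 t 22.2 -> shift [ 0.019 -0.016  3.148] twist -0.006
```

View pics/w6.png

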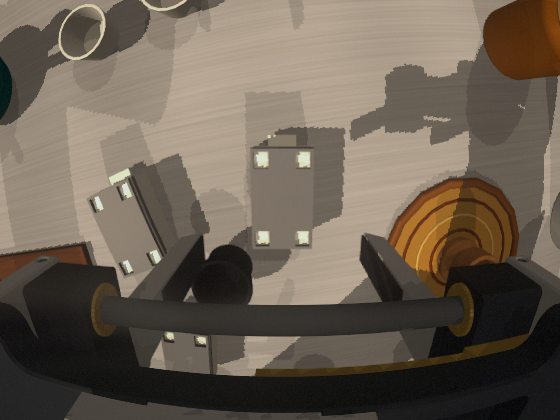

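```bash
python3 -m creep '[[[0.02,-0.01,0.7],0,1],[[0.02,-0.01,1.4],0,1],[[0.02,-0.01,2.1],0,1],[[0.02,-0.01,2.7],0,1],[[0.02,-0.01,3.1],0,1],[[0.02,-0.01,3.2],0,1],[[0.02,-0.01,3.2],0,0.4],[[0.02,-0.01,3.2],0,0.4],[[0.02,-0.01,3.2],0,0.4],[[0.02,-0.01,3.2],0,0.4],[[0.02,-0.01,3.2],0,0.4],[[0.02,-0.01,3.2],0,0.4]]' 45; python3 -c "
from h import *
go(.5259,.132,.2,89.4)"
```

```text
time_s: 23.45
ee_pos: [0.6145, -0.2474, 0.0442]
eef_rot: [3.141, -0.001, -0.175]
force: [-1.3, 0.6, 5.4]
grip_width: 0.0594
at [ 0.6145 -0.2474  0.0442] yaw -10.02 F [-1.3  0.6  5.4] w 0.0594 t 23.4 -> shift [-3.063 -7.162 -3.122] twist -12.428
```

```bash
python3 -m creep '[[[0,0,-0.2],0,0.4],[[0,0,-0.7],0,0.4],[[0,0,-1.4],0,0.4],[[0,0,-2.1],0,0.4],[[0,0,-2.6],0,0.4],[[0,0,-2.8],0,0.4],[[0,0,-2.8],0,0.4]]' 50; python3 -c "
from h import *
c,p,a=lid(.614,-.247,.057+.14); save(c,'w7.png')
go(.5259,.132,.19,89.4)"
```

```text
time_s: 24.15
ee_pos: [0.6145, -0.2473, 0.1845]
eef_rot: [3.141, -0.002, -0.175]
force: [0.1, -0.5, -2.8]
grip_width: 0.0595
lid 15100 [ 0.6295 -0.25  ] [0.0841 0.0685] long yaw 80.2 z 0.1956
at [ 0.614  -0.2471  0.1828] yaw -10.03 F [-0.4 -0.4 -2.8] w 0.0596 t 24.2 -> shift [-3.056 -7.159 -0.141] twist -12.429
```

View pics/w7.png

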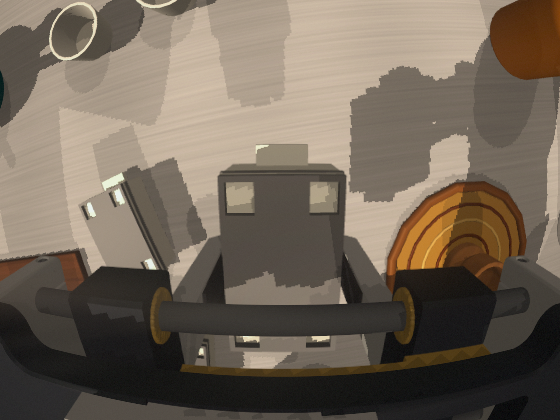

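```bash
python3 -m creep '[[[-0.1,-0.3,0],-0.5,0.4],[[-0.3,-0.9,0],-1.3,0.4],[[-0.6,-1.5,0],-2.1,0.4],[[-0.9,-2.1,0],-2.9,0.4],[[-1.2,-2.8,0],-3.7,0.4],[[-1.5,-3.5,0],-4.5,0.4],[[-1.8,-4.2,0],-5.3,0.4],[[-2.1,-4.9,0],-6.1,0.4],[[-2.4,-5.5,0],-6.9,0.4],[[-2.6,-6,0],-7.4,0.4],[[-2.6,-6,0],-7.6,0.4]]' 50; python3 -c "
from h import *
go(.5259,.132,.18,89.4)"
```

```text
time_s: 25.3
ee_pos: [0.5372, 0.0733, 0.1817]
eef_rot: [-3.139, 0.002, 0.892]
force: [0.1, -0.2, -2.6]
grip_width: 0.0598
at [0.5372 0.0733 0.1817] yaw 51.08 F [ 0.1 -0.2 -2.6] w 0.0598 t 25.3 -> shift [ 0.771 -0.912  0.036] twist -4.79
```

```bash
python3 -m creep '[[[0.2,-0.2,0],-0.7,0.4],[[0.4,-0.45,0],-1.5,0.4],[[0.6,-0.7,0],-2.3,0.4],[[0.77,-0.9,0],-3.1,0.4],[[0.77,-0.91,0],-3.9,0.4],[[0.77,-0.91,0],-4.5,0.4],[[0.77,-0.91,0],-4.79,0.4],[[0.77,-0.91,0],-4.79,0.4],[[0.77,-0.91,0],-4.79,0.4]]' 50; cat >> h.py <<'E'
def held(htop):
    # measure held lid in tool frame: far edge and side edges; htop lid height above TCP
    c=wcam(); T=c['extrinsics']@np.linalg.inv(c['hand_eye']); P=wcloud(c)
    Q=(P-T[:3,3])@T[:3,:3]
    k=(abs(Q[...,2]+htop)<.004)&(Q[...,0]>-.02)&(Q[...,0]<.07)&(abs(Q[...,1])<.0315)
    m=Q[k]; b=m[(m[:,0]>.01)]
    xs=[]
    for y in np.arange(-.024,.025,.006):
        q=b[abs(b[:,1]-y)<.003]; xs.append((y,q[:,0].max()))
    xs=np.array(xs); p=np.polyfit(xs[:,0],xs[:,1],1)
    print('held far edge x(mm)',(xs[:,1]*1e3).round(1),'mean',(xs[:,1].mean()*1e3).round(2),'skew deg',np.degrees(-p[0]).round(2),'ztool',np.median(m[:,2]).round(4),'tip pitch', (np.polyfit(m[:,0],m[:,2],1)[0]).round(3))
    return c,P
def seatm(P,zt=.0155,x0=.526,y0=.132):
    k=(abs(P[...,0]-x0)<.05)&(abs(P[...,1]-y0)<.08)&(abs(P[...,2]-zt)<.0025); m=P[k]
    print('seat px',len(m), cv2.minAreaRect(m[:,:2].astype(np.float32)) if len(m)>5 else '')
E
python3 - <<'E'
from h import *
c,P=held(.0128); save(c,'w8.png'); seatm(P); go(.5259,.132,.18,89.4)
E
```

```text
time_s: 26.2
ee_pos: [0.5274, 0.1289, 0.1825]
eef_rot: [-3.14, 0.0, 1.553]
force: [-0.2, 0.6, -2.9]
grip_width: 0.0597
held far edge x(mm) [48.3 48.4 48.4 48.3 48.3 48.4 48.4 48.4 48.5] mean 48.37 skew deg -0.17 ztool -0.0113 tip pitch 0.002
seat px 87 ((0.5289119482040405, 0.18183718621730804), (0.03644932433962822, 0.06513871997594833), 88.95271301269531)
at [0.5275 0.129  0.1827] yaw 88.98 F [ 0.4 -1.  -2.4] w 0.0597 t 26.2 -> shift [ 0.059 -0.033  0.055] twist -0.052
```

View pics/w8.png

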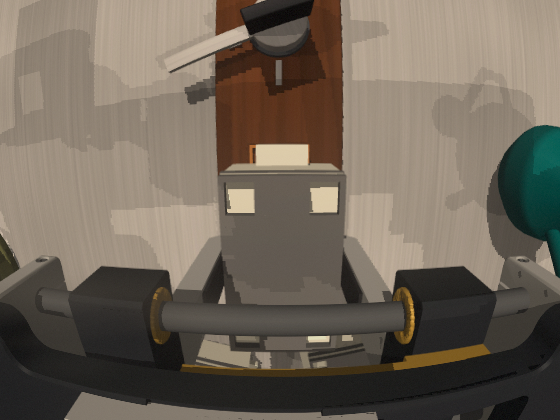

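```bash
python3 -m creep '[[[0.08,-0.04,0.5],-0.05,0.4],[[0.08,-0.04,1.1],-0.05,0.4],[[0.08,-0.04,1.7],-0.05,0.4],[[0.08,-0.04,2.1],-0.05,0.4],[[0.08,-0.04,2.3],-0.05,0.4],[[0.08,-0.04,2.3],-0.05,0.4]]' 50; python3 - <<'E'
from h import *
c,P=held(.0128); save(c,'w9.png'); go(.5258,.1332,.06,89.4)
E
```

```text
time_s: 26.85
ee_pos: [0.5252, 0.1332, 0.0674]
eef_rot: [-3.14, 0.0, 1.561]
force: [-0.9, -0.4, -2.5]
grip_width: 0.0596
held far edge x(mm) [48.4 48.3 48.3 48.2 48.3 48.3 48.4 48.4 48.4] mean 48.34 skew deg -0.13 ztool -0.0113 tip pitch 0.002
at [0.5258 0.1334 0.0686] yaw 89.46 F [-0.3  0.3 -2. ] w 0.0598 t 26.9 -> shift [-0.003  0.     0.172] twist 0.007
```

View pics/w9.png

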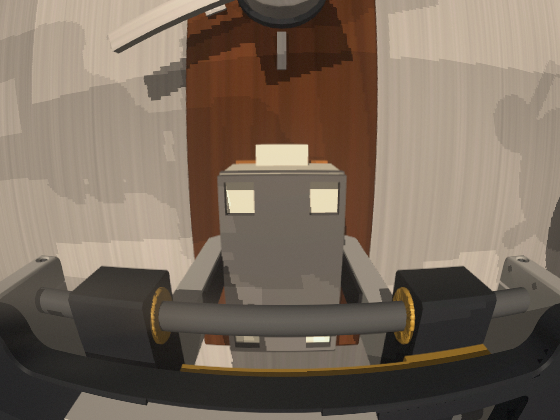

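```bash
python3 -m creep '[[[0,0,0.08],0,0.4],[[0,0,0.14],0,0.4],[[0,0,0.18],0,0.4],[[0,0,0.22],0,0.4],[[0,0,0.24],0,0.4],[[0,0,0.24],0,0.4]]' 50; python3 -c "
from h import *
go(.5258,.1332,.056,89.4)"
```

```text
time_s: 27.5
ee_pos: [0.5257, 0.1335, 0.0564]
eef_rot: [-3.142, 0.0, 1.562]
force: [0.5, -0.2, -1.6]
grip_width: 0.0597
at [0.5257 0.1335 0.0564] yaw 89.49 F [ 0.5 -0.2 -1.6] w 0.0597 t 27.5 -> shift [-0.005  0.003  0.008] twist 0.011
```

```bash
python3 -m creep '[[[0,0,0.02],0,0.4],[[0,0,0.04],0,0.4],[[0,0,0.04],0,0.4]]' 50; python3 -c "
from h import *
go(.5258,.1332,.056,89.4)"
```

```text
time_s: 27.8
ee_pos: [0.5258, 0.1334, 0.0561]
eef_rot: [3.141, -0.0, 1.562]
force: [-9.5, -3.1, 19.3]
grip_width: 0.0599
at [0.5258 0.1334 0.0561] yaw 89.49 F [-9.5 -3.1 19.3] w 0.0599 t 27.8 -> shift [-0.005  0.     0.002] twist 0.011
```

```bash
python3 -m creep '[[[0,0,0],0,0.5],[[0,0,0],0,0.9],[[0,0,0],0,0.9],[[0,0,0],0,0.95],[[0,0,0],0,0.95],[[0,0,-0.5],0,0.95],[[0,0,-1.2],0,0.95],[[0,0,-2],0,0.95],[[0,0,-2.8],0,0.95],[[0,0,-3],0,0.95],[[0,0,-3],0,0.95]]' 50; python3 - <<'E'
from h import *
c,p,a=lid(.5258,.132,.069); save(c,'w10.png')
go(.6095,-.0743,.2,10.3)
for n in ('top','scene'):
    c=cam(n); save(c,n+'10.png'); P=cloud(c)
    m=P[(abs(P[...,0]-.526)<.06)&(abs(P[...,1]-.132)<.06)&(P[...,2]>.058)&(P[...,2]<.08)]; r=cv2.minAreaRect(m[:,:2].astype(np.float32)); print(n,len(m),r,np.median(m[:,2]))
    for zz in ((-.05,.05),): 
        for d in (-.04,0,.04): q=m[abs(m[:,1]-.132-d)<.01]; print(np.median(q[:,2]).round(4),end=' ')
    q=P[(abs(P[...,0]-.485)<.1)&(abs(P[...,1]+.458)<.1)&(P[...,2]>.062)&(P[...,2]<.08)]; print('mortar',cv2.minEnclosingCircle(q[:,:2].astype(np.float32)))
E
```

```text
time_s: 28.9
ee_pos: [0.5262, 0.1336, 0.2057]
eef_rot: [3.139, -0.0, 1.562]
force: [-0.8, 0.0, -1.6]
grip_width: 0.0892
lid 5659 [0.527  0.1311] [0.1007 0.0596] long yaw 89.73 z 0.0674
at [0.5256 0.1334 0.2039] yaw 89.49 F [ 0.9 -0.3  0.1] w 0.0895 t 28.9 -> shift [-4.139  1.716  0.078] twist 9.898
top 241 ((0.5251697897911072, 0.09696152806282043), (0.031924769282341, 0.06022770330309868), 89.15132904052734) 0.0685575381783714
0.0683 nan nan mortar ((0.4858289659023285, -0.45735421776771545), 0.031484875828027725)
scene 753 ((0.5274629592895508, 0.13057446479797363), (0.06647013127803802, 0.10096898674964905), 0.374780535697937) 0.06842559505611834
0.0677 0.0687 0.068 mortar ((0.48745083808898926, -0.4590030908584595), 0.031905923038721085)
  return _methods._mean(a, axis=axis, dtype=dtype,
  ret = ret.dtype.type(ret / rcount)
```

View pics/w10.png

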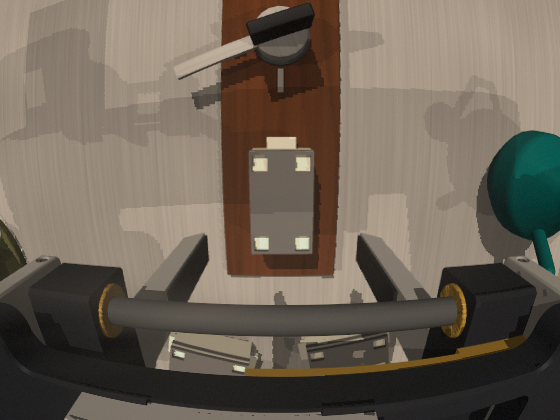

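```bash
python3 -m creep '[[[-0.3,0.1,0],0.6,1],[[-0.8,0.3,0],1.5,1],[[-1.4,0.55,0],2.4,1],[[-2,0.8,0],3.3,1],[[-2.6,1.05,0],4.2,1],[[-3.2,1.3,0],5.1,1],[[-3.7,1.5,0],6,1],[[-4,1.65,0],6.9,1],[[-4.14,1.71,0],7.8,1],[[-4.14,1.71,0],8.7,1],[[-4.14,1.71,0],9.6,1],[[-4.14,1.71,0],9.9,1]]'; python3 -m creep '[[[0,0,0],0,1],[[0,0,0],0,1]]';  python3 - <<'E'
from h import *
c,(x,y),a=lid(.6095,-.0743); save(c,'w11.png'); go(x,y,.0424,a)
E
```

```text
time_s: 30.25
ee_pos: [0.6089, -0.0744, 0.2024]
eef_rot: [-3.141, 0.003, 0.175]
force: [-0.1, -0.3, -0.1]
grip_width: 0.0943
time_s: 30.45
ee_pos: [0.609, -0.0742, 0.2032]
eef_rot: [-3.141, 0.002, 0.181]
force: [0.1, -0.8, -0.6]
grip_width: 0.0939
lid 5344 [ 0.6098 -0.0741] [0.1006 0.0596] long yaw 10.29 z 0.0553
at [ 0.6091 -0.0742  0.2035] yaw 10.38 F [ 1.1  0.4 -0.1] w 0.0943 t 30.5 -> shift [1.700e-02 1.000e-03 3.223e+00] twist 0.011
```

View pics/w11.png

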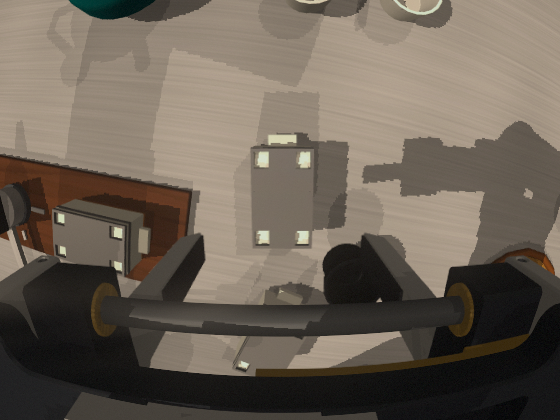

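```bash
python3 -m creep '[[[0.02,0,0.7],0,1],[[0.02,0,1.4],0,1],[[0.02,0,2.1],0,1],[[0.02,0,2.7],0,1],[[0.02,0,3.1],0,1],[[0.02,0,3.2],0,1],[[0.02,0,3.2],0,0.4],[[0.02,0,3.2],0,0.4],[[0.02,0,3.2],0,0.4],[[0.02,0,3.2],0,0.4],[[0.02,0,3.2],0,0.4],[[0.02,0,3.2],0,0.4]]' 50; python3 -c "
from h import *
go(.5259,.132,.25,89.4)"
```

```text
time_s: 31.7
ee_pos: [0.6106, -0.0742, 0.0451]
eef_rot: [3.141, -0.001, 0.18]
force: [-1.9, 0.1, 6.5]
grip_width: 0.06
at [ 0.6106 -0.0742  0.0451] yaw 10.29 F [-1.9  0.1  6.5] w 0.06 t 31.7 -> shift [-0.926 -4.358 -4.099] twist -9.889
```

```bash
python3 -m creep '[[[0,0,-0.2],0,0.4],[[0,0,-0.7],0,0.4],[[0,0,-1.4],0,0.4],[[0,0,-2.1],0,0.4],[[0,0,-2.8],0,0.4],[[0,0,-3.1],0,0.4],[[0,0,-3.1],0,0.4]]' 50; python3 -m creep '[[[-0.1,-0.3,0],-0.6,0.4],[[-0.2,-0.8,0],-1.5,0.4],[[-0.35,-1.4,0],-2.4,0.4],[[-0.5,-2,0],-3.3,0.4],[[-0.65,-2.6,0],-4.2,0.4],[[-0.75,-3.2,0],-5.1,0.4],[[-0.85,-3.7,0],-6,0.4],[[-0.9,-4.1,0],-6.9,0.4],[[-0.92,-4.3,0],-7.8,0.4],[[-0.92,-4.35,0],-8.7,0.4],[[-0.92,-4.35,0],-9.5,0.4],[[-0.92,-4.35,0],-9.89,0.4]]' 50;  python3 -m creep '[[[0,0,0],0,0.4],[[0,0,0],0,0.4]]'; python3 - <<'E'
from h import *
c,P=held(.0119); save(c,'w12.png'); go(.5258,.1334,.116,89.49)
E
```

```text
time_s: 32.4
ee_pos: [0.6108, -0.0742, 0.2012]
eef_rot: [3.14, -0.003, 0.18]
force: [0.5, -0.1, -2.8]
grip_width: 0.06
time_s: 33.6
ee_pos: [0.5254, 0.1317, 0.1971]
eef_rot: [-3.138, 0.001, 1.565]
force: [-0.8, 1.2, -3.3]
grip_width: 0.0599
time_s: 33.8
ee_pos: [0.5258, 0.1315, 0.1981]
eef_rot: [-3.139, 0.0, 1.559]
force: [1.6, -0.1, -2.2]
grip_width: 0.0598
held far edge x(mm) [48.6 48.5 48.5 48.5 48.6 48.4 48.6 48.5 48.5] mean 48.51 skew deg 0.11 ztool -0.0103 tip pitch 0.002
at [0.5259 0.1316 0.1984] yaw 89.3 F [ 0.4  0.9 -2.3] w 0.0596 t 33.9 -> shift [3.700e-02 1.000e-03 1.648e+00] twist -0.023
```

```bash
python3 -m creep '[[[0.03,0,0.4],-0.02,0.4],[[0.03,0,0.9],-0.02,0.4],[[0.03,0,1.3],-0.02,0.4],[[0.03,0,1.5],-0.02,0.4],[[0.03,0,1.5],-0.02,0.4],[[0.03,0,1.5],-0.02,0.4]]' 50; python3 - <<'E'
from h import *
c,P=held(.0119); save(c,'w13.png'); go(.5258,.1333,.1091,89.49)
E
```

```text
time_s: 34.45
ee_pos: [0.5266, 0.1332, 0.1251]
eef_rot: [3.141, -0.0, 1.563]
force: [0.6, -0.3, -1.8]
grip_width: 0.06
held far edge x(mm) [48.5 48.5 48.5 48.3 48.5 48.4 48.4 48.5 48.5] mean 48.47 skew deg -0.0 ztool -0.0103 tip pitch 0.003
at [0.5267 0.1332 0.1255] yaw 89.55 F [ 0.3 -0.9 -1.9] w 0.0597 t 34.5 -> shift [ 0.001 -0.018  0.327] twist 0.007
```

View pics/w13.png

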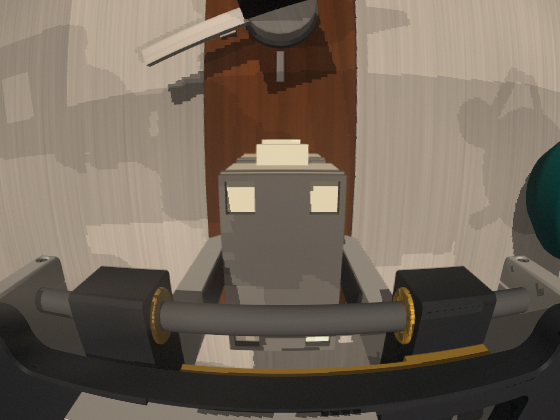

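```bash
python3 -m creep '[[[0,-0.015,0.08],0,0.4],[[0,-0.015,0.16],0,0.4],[[0,-0.015,0.2],0,0.4],[[0,-0.015,0.24],0,0.4],[[0,-0.015,0.28],0,0.4],[[0,-0.015,0.31],0,0.4],[[0,-0.015,0.31],0,0.4]]' 50; python3 -c "
from h import *
go(.5258,.1333,.1091,89.49)"
```

```text
time_s: 35.2
ee_pos: [0.5256, 0.1332, 0.1092]
eef_rot: [3.141, -0.0, 1.563]
force: [-1.1, -1.4, 0.4]
grip_width: 0.0596
at [0.5256 0.1332 0.1092] yaw 89.57 F [-1.1 -1.4  0.4] w 0.0596 t 35.2 -> shift [0.003 0.004 0.001] twist 0.01
```

Feet are in. Press the last fraction, then release.

```bash
python3 -m creep '[[[0,0,0.02],0,0.4],[[0,0,0.03],0,0.4],[[0,0,0.03],0,0.4]]' 50; python3 -m creep '[[[0,0,0],0,0.5],[[0,0,0],0,0.9],[[0,0,0],0,0.9],[[0,0,0],0,0.95],[[0,0,0],0,0.95],[[0,0,-0.5],0,0.95],[[0,0,-1.2],0,0.95],[[0,0,-2],0,0.95],[[0,0,-2.5],0,0.95],[[0,0,-2.5],0,0.95],[[0,0,-2.5],0,0.95]]' 50; python3 - <<'E'
from h import *
c,p,a=lid(.5258,.132,.121); save(c,'w14.png')
go(.4275,-.0928,.22,-14)
for n in ('top','scene'):
    c=cam(n); save(c,n+'14.png'); P=cloud(c)
    m=P[(abs(P[...,0]-.526)<.06)&(abs(P[...,1]-.132)<.06)&(P[...,2]>.11)&(P[...,2]<.13)]; r=cv2.minAreaRect(m[:,:2].astype(np.float32)); print(n,len(m),r,np.median(m[:,2]))
    q=P[(abs(P[...,0]-.485)<.1)&(abs(P[...,1]+.458)<.1)&(P[...,2]>.062)&(P[...,2]<.08)]; print('mortar',cv2.minEnclosingCircle(q[:,:2].astype(np.float32)))
E
```

```text
time_s: 35.5
ee_pos: [0.5256, 0.1332, 0.109]
eef_rot: [3.141, -0.0, 1.563]
force: [-9.0, -2.5, 17.4]
grip_width: 0.0598
time_s: 36.6
ee_pos: [0.5254, 0.1331, 0.2321]
eef_rot: [3.142, 0.0, 1.563]
force: [0.4, 0.1, -0.3]
grip_width: 0.0893
lid 6626 [0.5267 0.1315] [0.0995 0.0598] long yaw 89.59 z 0.1194
at [0.5251 0.1331 0.2313] yaw 89.57 F [ 0.1  0.  -0.4] w 0.0893 t 36.6 -> shift [-4.532 -1.918  0.231] twist 12.946
top 246 ((0.5249031186103821, 0.09489063173532486), (0.061418864876031876, 0.02881486713886261), 0.9064674973487854) 0.1207193862950503
mortar ((0.4854222238063812, -0.45831215381622314), 0.031217562034726143)
scene 806 ((0.527228832244873, 0.130674809217453), (0.10086792707443237, 0.0646667405962944), 89.21749877929688) 0.12060480637001242
mortar ((0.487049400806427, -0.4590088427066803), 0.03183089569211006)
```

View pics/scene14.png

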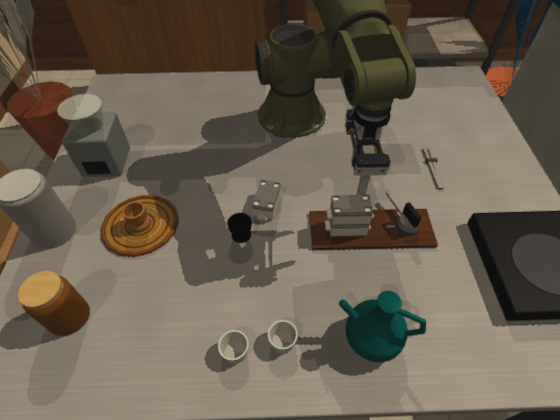

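```bash
python3 -m creep '[[[-0.3,-0.1,0],-0.6,1],[[-0.9,-0.4,0],-1.5,1],[[-1.6,-0.7,0],-2.4,1],[[-2.3,-1,0],-3.3,1],[[-3,-1.3,0],-4.2,1],[[-3.6,-1.55,0],-5.1,1],[[-4.1,-1.75,0.2],-6,1],[[-4.4,-1.88,0.4],-6.9,1],[[-4.53,-1.92,0.55],-7.8,1],[[-4.53,-1.92,0.55],-8.7,1],[[-4.53,-1.92,0.55],-9.55,1],[[-4.53,-1.92,0.55],-9.55,1]]'; python3 -m creep '[[[0,0,0],0,1],[[0,0,0],0,1]]';  python3 - <<'E'
from h import *
c,(x,y),a=lid(.4275,-.0928); save(c,'w15.png'); go(x,y,.0424,a+180)
E
```

```text
time_s: 37.95
ee_pos: [0.4275, -0.0926, 0.2042]
eef_rot: [3.142, -0.002, 2.898]
force: [0.2, -0.4, 0.5]
grip_width: 0.094
time_s: 38.15
ee_pos: [0.4277, -0.0925, 0.2047]
eef_rot: [3.142, -0.001, 2.894]
force: [0.3, -0.8, 0.9]
grip_width: 0.0945
lid 5407 [ 0.4286 -0.0929] [0.06   0.1003] long yaw -14.17 z 0.0556
at [ 0.4277 -0.0925  0.2048] yaw 165.85 F [0.8 0.5 0.9] w 0.094 t 38.2 -> shift [-2.000e-02 -3.000e-03  3.248e+00] twist 0.003
```

View pics/w15.png

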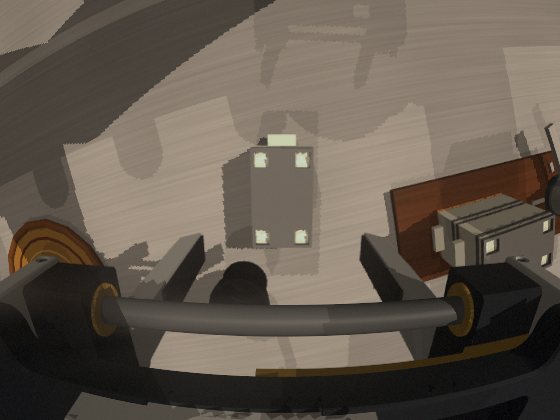

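```bash
python3 -m creep '[[[-0.02,0,0.7],0,1],[[-0.02,0,1.4],0,1],[[-0.02,0,2.1],0,1],[[-0.02,0,2.7],0,1],[[-0.02,0,3.1],0,1],[[-0.02,0,3.22],0,1],[[-0.02,0,3.22],0,0.4],[[-0.02,0,3.22],0,0.4],[[-0.02,0,3.22],0,0.4],[[-0.02,0,3.22],0,0.4],[[-0.02,0,3.22],0,0.4],[[-0.02,0,3.22],0,0.4]]' 50; python3 -c "
from h import *
go(.5259,.132,.25,89.4)"
```

```text
time_s: 39.4
ee_pos: [0.429, -0.0929, 0.0445]
eef_rot: [-3.142, 0.001, 2.897]
force: [-1.2, -0.2, 6.5]
grip_width: 0.0599
at [ 0.429  -0.0929  0.0445] yaw 165.96 F [-1.2 -0.2  6.5] w 0.0599 t 39.4 -> shift [-0.792  4.834 -4.109] twist 9.571
```

```bash
python3 -m creep '[[[0,0,-0.2],0,0.4],[[0,0,-0.7],0,0.4],[[0,0,-1.4],0,0.4],[[0,0,-2.1],0,0.4],[[0,0,-2.8],0,0.4],[[0,0,-3.5],0,0.4],[[0,0,-4],0,0.4],[[0,0,-4.1],0,0.4]]' 50; python3 -m creep '[[[-0.1,0.3,0],0.6,0.4],[[-0.2,0.8,0],1.5,0.4],[[-0.3,1.4,0],2.4,0.4],[[-0.4,2.1,0],3.3,0.4],[[-0.5,2.8,0],4.2,0.4],[[-0.6,3.5,0],5.1,0.4],[[-0.7,4.1,0],6,0.4],[[-0.77,4.5,0],6.9,0.4],[[-0.79,4.75,0],7.8,0.4],[[-0.79,4.83,0],8.7,0.4],[[-0.79,4.83,0],9.5,0.4],[[-0.79,4.83,0],9.57,0.4]]' 50;  python3 -m creep '[[[0,0,0],0,0.4],[[0,0,0],0,0.4]]'; python3 - <<'E'
from h import *
c,P=held(.0125); save(c,'w16.png'); go(.5256,.1333,.1605,89.5)
E
```

```text
time_s: 40.2
ee_pos: [0.4292, -0.093, 0.2518]
eef_rot: [-3.141, 0.004, 2.897]
force: [-0.2, 0.0, -3.7]
grip_width: 0.0598
time_s: 41.4
ee_pos: [0.5251, 0.1319, 0.2475]
eef_rot: [-3.139, 0.0, 1.559]
force: [-0.6, 0.4, -3.9]
grip_width: 0.0595
time_s: 41.6
ee_pos: [0.5254, 0.1317, 0.2485]
eef_rot: [-3.141, 0.0, 1.563]
force: [-1.0, -0.3, -2.5]
grip_width: 0.0593
held far edge x(mm) [51.7 52.1 51.9 52.  51.9 52.  51.9 52.1 51.9] mean 51.93 skew deg -0.13 ztool -0.0109 tip pitch 0.0
at [0.5255 0.1317 0.2487] yaw 89.52 F [ 0.1  0.5 -4.4] w 0.0597 t 41.6 -> shift [0.032 0.003 1.763] twist 0.002
```

View pics/w16.png

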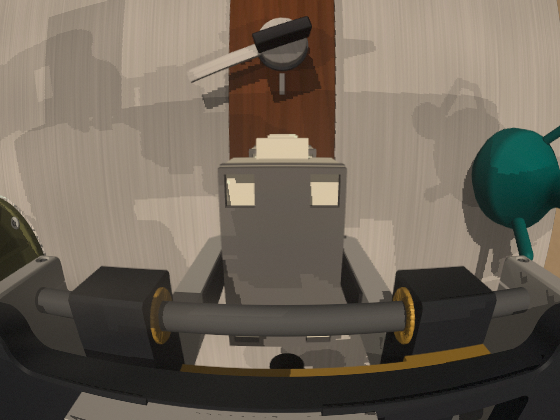

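```bash
python3 -m creep '[[[-0.04,0,0.4],0,0.4],[[-0.04,0,0.9],0,0.4],[[-0.04,0,1.3],0,0.4],[[-0.04,0,1.45],0,0.4],[[-0.04,0,1.45],0,0.4],[[-0.04,0,1.45],0,0.4]]' 50; python3 - <<'E'
from h import *
c,P=held(.0125); save(c,'w17.png'); go(.5256,.1298,.1605,89.5)
E
```

```text
time_s: 42.25
ee_pos: [0.526, 0.1299, 0.1774]
eef_rot: [3.14, -0.0, 1.561]
force: [-0.3, -0.2, -2.6]
grip_width: 0.0595
held far edge x(mm) [51.7 52.  52.  52.  52.  52.  52.  52.  52. ] mean 51.95 skew deg -0.18 ztool -0.0109 tip pitch 0.0
at [0.5261 0.1299 0.1776] yaw 89.43 F [-0.3 -0.3 -2.7] w 0.0596 t 42.3 -> shift [-0.003 -0.01   0.343] twist -0.009
```

View pics/w17.png

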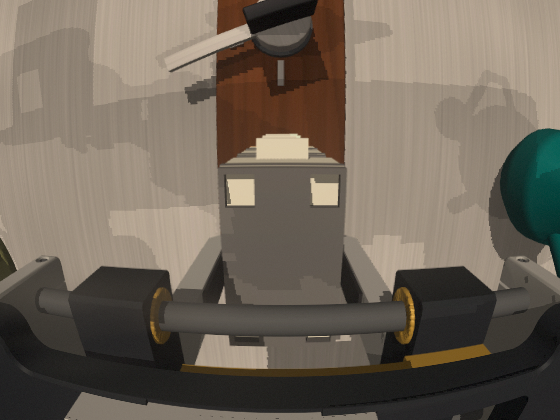

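```bash
python3 -m creep '[[[0,-0.01,0.08],0,0.4],[[0,-0.01,0.16],0,0.4],[[0,-0.01,0.2],0,0.4],[[0,-0.01,0.24],0,0.4],[[0,-0.01,0.28],0,0.4],[[0,-0.01,0.32],0,0.4],[[0,-0.01,0.32],0,0.4]]' 50; python3 -c "
from h import *
go(.5256,.1298,.1605,89.49)"
```

```text
time_s: 43.0
ee_pos: [0.5252, 0.1299, 0.1606]
eef_rot: [3.141, -0.0, 1.56]
force: [0.1, 0.8, -1.4]
grip_width: 0.0596
at [0.5252 0.1299 0.1606] yaw 89.41 F [ 0.1  0.8 -1.4] w 0.0596 t 43.0 -> shift [-0.002  0.008  0.002] twist -0.01
```

In the recesses; press the last bit, release, rise and check.

```bash
python3 -m creep '[[[0,0,0.02],0,0.4],[[0,0,0.04],0,0.4],[[0,0,0.04],0,0.4]]' 50; python3 -m creep '[[[0,0,0],0,0.5],[[0,0,0],0,0.9],[[0,0,0],0,0.9],[[0,0,0],0,0.95],[[0,0,0],0,0.95],[[0,0,-0.5],0,0.95],[[0,0,-1.2],0,0.95],[[0,0,-2],0,0.95],[[0,0,-2.1],0,0.95],[[0,0,-2.1],0,0.95]]' 50; python3 - <<'E'
from h import *
c,p,a=lid(.5258,.132,.173); save(c,'w18.png')
go(.5272,.3022,.27,19.2)
for n in ('top','scene'):
    c=cam(n); save(c,n+'18.png'); P=cloud(c)
    m=P[(abs(P[...,0]-.526)<.06)&(abs(P[...,1]-.132)<.06)&(P[...,2]>.16)&(P[...,2]<.18)]; r=cv2.minAreaRect(m[:,:2].astype(np.float32)); print(n,len(m),r,np.median(m[:,2]))
    for d in (-.04,-.02,0,.02,.04): q=m[abs(m[:,1]-.132-d)<.008]; print(np.median(q[:,2]).round(4) if len(q) else 0,end=' ')
    q=P[(abs(P[...,0]-.485)<.1)&(abs(P[...,1]+.458)<.1)&(P[...,2]>.062)&(P[...,2]<.08)]; print('mortar',cv2.minEnclosingCircle(q[:,:2].astype(np.float32)))
    q=P[(abs(P[...,0]-.53)<.06)&(abs(P[...,1]+.167)<.06)&(P[...,2]>.05)&(P[...,2]<.08)]; print('inc',cv2.minEnclosingCircle(q[:,:2].astype(np.float32)) if len(q) else 0)
z=cv2.resize(c['img'][160:280,280:460],None,fx=4.3,fy=4.3,interpolation=cv2.INTER_CUBIC); cv2.imwrite('pics/z18.png',z[:,:,::-1])
E
```

```text
time_s: 43.3
ee_pos: [0.5254, 0.13, 0.1604]
eef_rot: [3.14, -0.0, 1.561]
force: [-6.8, -0.8, 18.3]
grip_width: 0.0598
time_s: 44.3
ee_pos: [0.5253, 0.1299, 0.2641]
eef_rot: [3.14, -0.0, 1.56]
force: [0.4, -0.1, -0.6]
grip_width: 0.0891
lid 7693 [0.5264 0.1317] [0.1001 0.06  ] long yaw 89.45 z 0.1714
at [0.5249 0.1298 0.2627] yaw 89.41 F [-0.1 -1.1 -0.1] w 0.0892 t 44.4 -> shift [ 3.448  0.01  -0.146] twist 8.776
top 215 ((0.5240910649299622, 0.09237444400787354), (0.06072511523962021, 0.0228554867208004), 0.4588066637516022) 0.17197773794504445
0.1718 0 0 0 0 mortar ((0.48499998450279236, -0.45823347568511963), 0.031463321298360825)
inc ((0.5296037793159485, -0.16750572621822357), 0.03342545032501221)
scene 840 ((0.5275035500526428, 0.13104355335235596), (0.10222034901380539, 0.06431666761636734), 89.53303527832031) 0.17255405725183043
0.1709 0.1731 0.1727 0.1731 0.1716 mortar ((0.4858313798904419, -0.4561219811439514), 0.03317395597696304)
inc ((0.5311626195907593, -0.16912858188152313), 0.03502720594406128)
```

View pics/z18.png

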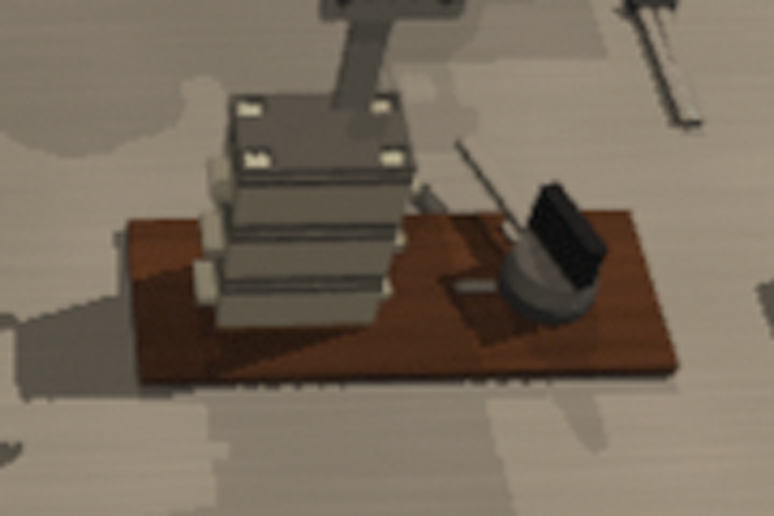

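View pics/top18.png

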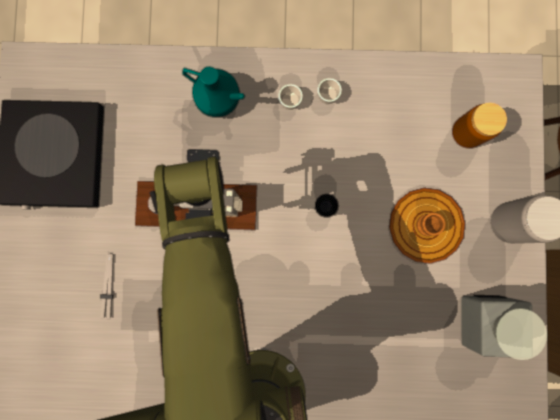

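```bash
python3 -m creep '[[[0.3,0,0],0.5,1],[[0.8,0,0],1.3,1],[[1.4,0,0],2.1,1],[[2,0,0],3,1],[[2.6,0,0],3.9,1],[[3.1,0,0],4.8,1],[[3.4,0,0],5.7,1],[[3.45,0.01,0],6.6,1],[[3.45,0.01,0],7.5,1],[[3.45,0.01,0],8.4,1],[[3.45,0.01,0],8.78,1],[[3.45,0.01,0],8.78,1]]'; python3 - <<'E'
from h import *
c=wcam(); save(c,'w19.png'); P=wcloud(c)
def rect(n,x0,x1,y0,y1,z0,z1):
    k=(P[...,0]>x0)&(P[...,0]<x1)&(P[...,1]>y0)&(P[...,1]<y1)&(P[...,2]>z0)&(P[...,2]<z1)
    m=P[k]; print(n,len(m),cv2.minAreaRect(m[:,:2].astype(np.float32)) if len(m) else 0,np.median(m[:,2]) if len(m) else 0)
rect('fin',.48,.57,.25,.36,.077,.095)
go(.5273,.3021,.07,19.3)
E
```

```text
time_s: 45.65
ee_pos: [0.5271, 0.3023, 0.262]
eef_rot: [3.141, 0.002, 0.334]
force: [-0.2, -0.7, 0.9]
grip_width: 0.0941
fin 739 ((0.52806556224823, 0.30259037017822266), (0.059274401515722275, 0.013826712034642696), 19.38855743408203) 0.08413114951699302
at [0.5272 0.3022 0.2622] yaw 19.25 F [ 0.5 -0.1  0.5] w 0.0938 t 45.7 -> shift [9.000e-03 2.000e-03 3.844e+00] twist -0.006
```

View pics/w19.png

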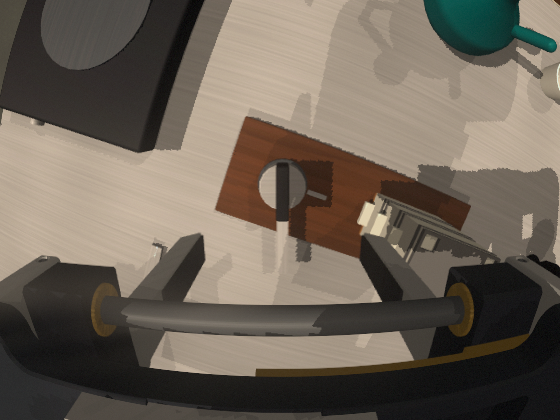

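```bash
python3 -m creep '[[[0,0,0.6],0,0.6],[[0,0,1.3],0,0.6],[[0,0,2],0,0.6],[[0,0,2.6],0,0.6],[[0,0,3.1],0,0.6],[[0,0,3.5],0,0.6],[[0,0,3.75],0,0.6],[[0,0,3.84],0,0.6],[[0,0,3.84],0,0.6]]'; python3 -m creep '[[[0,0,0],0,0.2],[[0,0,0],0,0.2],[[0,0,0],0,0.2],[[0,0,0],0,0.05],[[0,0,0],0,0.05],[[0,0,0],0,0.05],[[0,0,0],0,0.05],[[0,0,0],0,0.05]]' 45; python3 -c "
from h import *
go(.5273,.3021,.07,90)"
```

```text
time_s: 46.6
ee_pos: [0.5273, 0.3023, 0.0713]
eef_rot: [3.142, 0.0, 0.335]
force: [-0.0, 0.3, 0.5]
grip_width: 0.0564
time_s: 47.4
ee_pos: [0.5275, 0.3022, 0.0715]
eef_rot: [3.141, -0.0, 0.334]
force: [0.6, -2.3, 3.0]
grip_width: 0.0138
at [0.5275 0.3022 0.0715] yaw 19.16 F [ 0.6 -2.3  3. ] w 0.0138 t 47.4 -> shift [-0.004  0.001  0.031] twist -8.855
```

```bash
python3 -m creep '[[[0,0,0],-0.4,0.05],[[0,0,0],-1,0.05],[[0,0,0],-1.7,0.05],[[0,0,0],-2.4,0.05],[[0,0,0],-3.1,0.05],[[0,0,0],-3.8,0.05],[[0,0,0],-4.5,0.05],[[0,0,0],-5.2,0.05],[[0,0,0],-5.9,0.05],[[0,0,0],-6.5,0.05],[[0,0,0],-7,0.05],[[0,0,0],-7.2,0.05]]' 50; python3 -c "
from h import *
go(.5273,.3021,.07,90)
c=cam('scene'); z=cv2.resize(c['img'][160:280,280:460],None,fx=4.3,fy=4.3,interpolation=cv2.INTER_CUBIC); cv2.imwrite('pics/z20.png',z[:,:,::-1])"
```

```text
time_s: 48.6
ee_pos: [0.5267, 0.303, 0.0716]
eef_rot: [-3.14, -0.0, 1.343]
force: [-6.3, 2.4, 4.7]
grip_width: 0.0137
at [0.5267 0.303  0.0716] yaw 76.93 F [-6.3  2.4  4.7] w 0.0137 t 48.6 -> shift [-0.014  0.017  0.031] twist -1.633
```

View pics/z20.png

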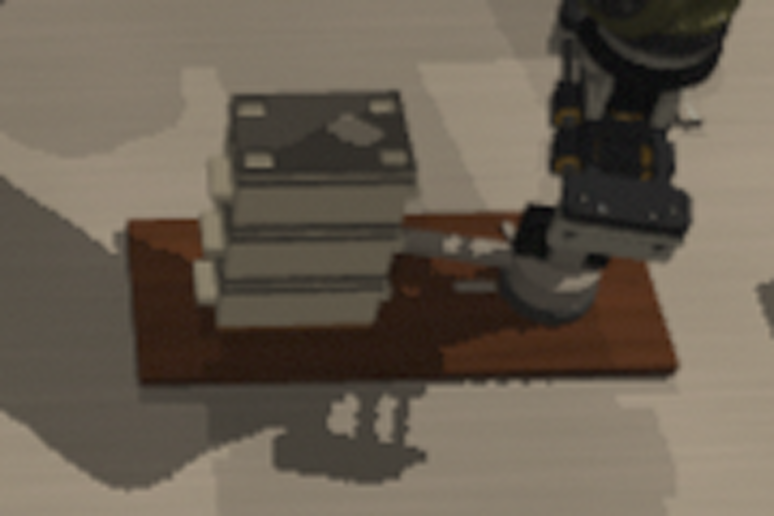

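```bash
python3 -m creep '[[[0,0,0],-0.4,0.05],[[0,0,0],-0.8,0.05],[[0,0,0],-1.2,0.05],[[0,0,0],-1.5,0.05],[[0,0,0],-1.65,0.05],[[0,0,0],-1.65,0.05],[[0,0,0],-1.65,0.05]]' 50; python3 -c "
from h import *
go(.5273,.3021,.07,90); print(telemetry.get_obs()['moment'])"
```

```text
time_s: 49.35
ee_pos: [0.5264, 0.303, 0.0715]
eef_rot: [-3.14, -0.0, 1.571]
force: [-8.3, 1.5, 5.3]
grip_width: 0.0139
at [0.5264 0.303  0.0715] yaw 90.0 F [-8.3  1.5  5.3] w 0.0139 t 49.4 -> shift [-0.018  0.019  0.03 ] twist -0.0
[ 0.33790148  1.38931512 -0.03363389]
```

```bash
python3 -m creep '[[[0,0,0],0,0.3],[[0,0,0],0,0.6],[[0,0,0],0,0.6],[[0,0,0],0,0.6],[[0,0,-0.5],0,0.6],[[0,0,-1.2],0,0.6],[[0,0,-2],0,0.9],[[0,0,-2.8],0,0.9],[[0,0,-3.2],0,0.9],[[0,0,-3.2],0,0.9]]' 50; python3 - <<'E'
from h import *
c=wcam(); save(c,'w21.png'); P=wcloud(c)
def rect(n,x0,x1,y0,y1,z0,z1):
    k=(P[...,0]>x0)&(P[...,0]<x1)&(P[...,1]>y0)&(P[...,1]<y1)&(P[...,2]>z0)&(P[...,2]<z1)
    m=P[k]; print(n,len(m),cv2.minAreaRect(m[:,:2].astype(np.float32)) if len(m) else 0,np.median(m[:,2]) if len(m) else 0)
rect('fin',.48,.57,.25,.36,.077,.095)
rect('finger',.48,.57,.195,.25,.03,.055)
go(.45,.35,.25,90)
for n in ('top','scene'):
    c=cam(n); save(c,n+'21.png'); P=cloud(c)
    rect(n+' fin',.48,.57,.25,.36,.077,.1); rect(n+' stack',.47,.58,.06,.2,.165,.18)
    q=P[(abs(P[...,0]-.485)<.1)&(abs(P[...,1]+.458)<.1)&(P[...,2]>.062)&(P[...,2]<.08)]; print('mortar',cv2.minEnclosingCircle(q[:,:2].astype(np.float32)))
    q=P[(abs(P[...,0]-.53)<.06)&(abs(P[...,1]+.167)<.06)&(P[...,2]>.05)&(P[...,2]<.08)]; print('inc',cv2.minEnclosingCircle(q[:,:2].astype(np.float32)) if len(q) else 0)
E
```

```text
time_s: 50.35
ee_pos: [0.5282, 0.3027, 0.2347]
eef_rot: [3.137, -0.002, 1.57]
force: [0.5, 0.2, -1.3]
grip_width: 0.0832
fin 832 ((0.5268232822418213, 0.30221500992774963), (0.05974815785884857, 0.013031484559178352), 89.83806610107422) 0.0842254869780083
finger 475 ((0.5274279713630676, 0.2224530279636383), (0.013839051127433777, 0.05477776378393173), 0.819072425365448) 0.04040941493449979
at [0.5277 0.3024 0.2322] yaw 89.96 F [-0.8  0.3 -1.2] w 0.0843 t 50.4 -> shift [ 0.951 -1.553 -0.358] twist -0.004
top fin 118 ((0.52570641040802, 0.298043817281723), (0.01428969670087099, 0.05427148938179016), 1.2851858139038086) 0.08611155467121578
top stack 946 ((0.5246488451957703, 0.13150210678577423), (0.10083425790071487, 0.060967981815338135), 89.26119232177734) 0.1733775280405937
mortar ((0.4850052297115326, -0.45843228697776794), 0.03146741911768913)
inc ((0.5298904776573181, -0.1674407720565796), 0.03367801010608673)
scene fin 138 ((0.5288791656494141, 0.3003419041633606), (0.01500396616756916, 0.060375578701496124), 0.9067357778549194) 0.08489707512422684
scene stack 821 ((0.5274636149406433, 0.1307142972946167), (0.10170993953943253, 0.06479640305042267), 89.6773681640625) 0.1727044584383426
mortar ((0.4885867238044739, -0.4586907923221588), 0.031552787870168686)
inc ((0.5318390727043152, -0.1676633507013321), 0.034461989998817444)
```

View pics/w21.png

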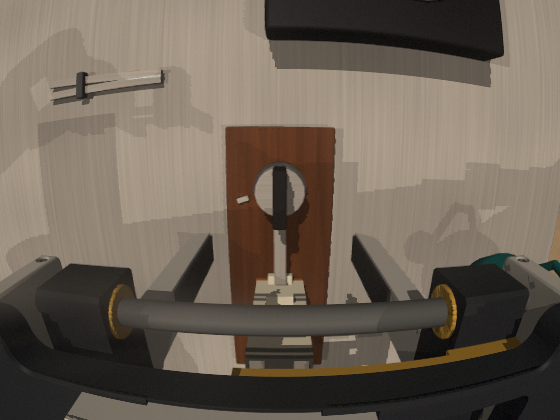

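View pics/scene21.png

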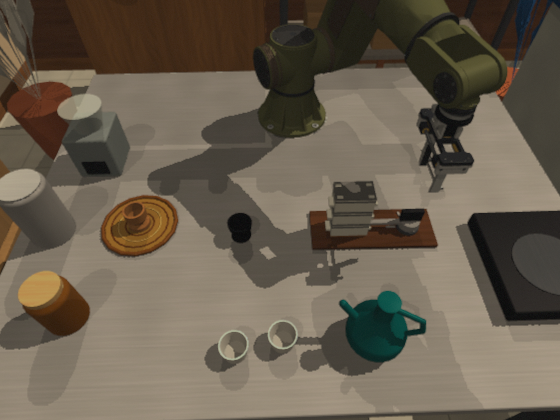

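```bash
python3 -m creep '[[[0,0,-0.4],0,0.9],[[0,0,-0.8],0,0.9],[[0,0,-0.8],0,0.9],[[0,0,-0.8],0,0.9]]'; python3 - <<'E'
from h import *
c=cam('scene'); P=cloud(c); q=P[(abs(P[...,0]-.485)<.1)&(abs(P[...,1]+.458)<.1)&(P[...,2]>.062)&(P[...,2]<.08)]; print('mortar',cv2.minEnclosingCircle(q[:,:2].astype(np.float32)))
print(ctrl.hand_in())
E
```

```text
time_s: 50.9
ee_pos: [0.5272, 0.3022, 0.2697]
eef_rot: [-3.14, 0.001, 1.57]
force: [0.7, 0.3, -0.5]
grip_width: 0.085
mortar ((0.4870279133319855, -0.4577856957912445), 0.03247051686048508)
the job is handed in; nothing more can be done
None
```

The job is done and handed in at about 51 s. The mortar is on the tray, the three tubs present are stacked on the carrier, and the collar is locked over the bottom one.

- **Mortar:** I set it upright on the middle of the tray. It was knocked about 4 cm aside while I was turning the collar, so I put it back before touching the tubs. The last check put it about 1 mm from the tray centre.
- **Collar:** I opened it to about 0.03 rad. After stacking I turned it to about 1.26 rad, just past the locked mark, and the last wrist view shows its finger over the bottom tub's lug.
- **Tubs:** The lid tops measured about 69, 121 and 173 mm above the table, the 52 mm steps expected of fully seated tubs. The third tub shifted about 3 mm in the grip, which I measured and corrected for before placing it.
- **Incense cup:** It was not touched. It measured in the same place, within about 2 mm, after the stacking and at the end.

No check failed. The camera views disagree by 2–3 mm, which is in line with their calibration.

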